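# Dial the code on a medicine box and draw its bolt

### The job

Unlock the medicine box on the counter: roll the three thumbwheels in its lid so that they show 3, 5 and 4 pips in line with the index marks, reading from the robot's left to right, and only then slide the bolt knob on the lid about 3.5 cm to the left, just short of its stop. Treat the lock gently, never leaning on any part of it with 15 N or more, leave the wheels on the code, and do not shift the kitchen things standing around it.

Things in the scene. Friction and masses are not known exactly. Their poses are not given: they have to be found in the camera images.
- lockbox: Grey plastic medicine box fixed to the counter, 204 mm (x) by 244 mm (y), flat lid top 100 mm above the counter. Origin: centre of its underside. Its x axis points away from the robot, y to the robot's left (turned by at most about 0.3 rad). In the far half of the lid are three thumbwheels in a row along y, 44 mm apart; in the near half is the bolt.
- slot_left (a point): Point on the lid's top surface straight under the crown of the left (+y) thumbwheel: 35 mm from the box's centre in +x, 44 mm in +y, 100 mm up. It is part of the lid and tells nothing of the wheel's height: each wheel's crown stands 13 to 23 mm above the lid, unknown beforehand, and has to be found by feel.
- slot_middle (a point): The same for the middle wheel (35 mm in +x, 0 in y). All wheels are sprung: pressed down, a wheel sinks 1 mm for each 4 N, up to 9 mm. A shut fingertip pressed on the crown with 6 to 9 N and moved level along the box's x rolls it; under about 4 N it may slip; 15 N or more on any part of the lock is too much.
- slot_right (a point): The same for the right wheel: 35 mm in +x, 44 mm in -y, 100 mm up.
- wheel_left (a joint): Left wheel. White plastic thumbwheel, 60 mm across, 24 mm wide, axle along the box's y. Rad. Six faces carry 1 to 6 dark pips like dice; number n is on top, in line with the index marks beside the wheel, at (n-1) x 1.047. Grows as the crown moves in the box's +x (away from the robot). Stops at -0.4 and 5.64: it does not go right round. Stays where left; about 2 N at the rim rolls it.
- wheel_middle (a joint): Middle wheel. White plastic thumbwheel, 60 mm across, 24 mm wide, axle along the box's y. Rad. Six faces carry 1 to 6 dark pips like dice; number n is on top, in line with the index marks beside the wheel, at (n-1) x 1.047. Grows as the crown moves in the box's +x (away from the robot). Stops at -0.4 and 5.64: it does not go right round. Stays where left; about 2 N at the rim rolls it.
- wheel_right (a joint): Right wheel. White plastic thumbwheel, 60 mm across, 24 mm wide, axle along the box's y. Rad. Six faces carry 1 to 6 dark pips like dice; number n is on top, in line with the index marks beside the wheel, at (n-1) x 1.047. Grows as the crown moves in the box's +x (away from the robot). Stops at -0.4 and 5.64: it does not go right round. Stays where left; about 2 N at the rim rolls it.
- bolt_knob (a point): Centre of the bolt's knob: an upright steel block 26 mm (x) by 14 mm (y), from 1 to 27 mm above the lid; this point is 14 mm above the lid. It stands 55 mm from the box's centre in -x; the lid is flat and clear for 45 mm either side of it along y, up to low keepers at the ends of its track.
- bolt (a joint): Travel of the bolt in m along the box's +y (robot's left): 0 = locked, 0.042 = the hard stop; open counts from 0.028, so stop at about 0.035. It takes about 3 N to slide and stays where it is left.
- mug_mid (a point): Bystander: white ceramic mug, 82 mm across, 95 mm high; half-way up its axis.
- cup_mid (a point): Bystander: stainless steel measuring cup, 72 mm across, 55 mm high, flat handle 85 mm long; half-way up its axis.
- jar_mid (a point): Bystander: glass jar with a twist cap, 72 mm across, 110 mm high; half-way up its axis.
- colander_mid (a point): Bystander: red plastic colander, 210 mm across, 85 mm high; half-way up its axis.
Not all that is in view belongs to the job. Leave any yellow look-alike of the part that bears jar_mid alone.

How it is judged (in metres and radians):
On the way, in this order (a step that is already met when the one before it is completed fails the run):
1. the three wheels show 3, 5, 4 (value of joint wheel_left between 1.924 and 2.264 rad and value of joint wheel_middle between 4.019 and 4.359 rad and value of joint wheel_right between 2.972 and 3.312 rad), for 0.2 s.
2. the bolt is slid open (all of step 1 and value of joint bolt above 0.028 m), for 0.2 s.
At the end, for the whole second after the job is handed in: Left, middle and right wheel at rest on 3, 5 and 4 (values 2.094, 4.189, 3.142, each within 0.17 rad), the bolt 28 mm or more along its travel, and the mug, cup, jar and colander still upright (within 0.15 rad) (all of step 2 and angle between each of mug_mid, cup_mid, jar_mid, colander_mid's own z axis and vertical below 0.15 rad and velocity of joint wheel_left between -0.05 and 0.05 rad/s and velocity of joint wheel_middle between -0.05 and 0.05 rad/s and velocity of joint wheel_right between -0.05 and 0.05 rad/s); the robot touches nothing.
It fails at once if 15 N or more on any part of the lock (contact force between anything else and lockbox above 15 N).
It fails at once if the bolt is forced (past 12 mm) while the wheels are not on the code (value of joint bolt above 0.012 m and not (value of joint wheel_left between 1.924 and 2.264 rad and value of joint wheel_middle between 4.019 and 4.359 rad and value of joint wheel_right between 2.972 and 3.312 rad)).
It fails at once if a bystander is shifted by more than 30 mm (distance of any of mug_mid, cup_mid, jar_mid, colander_mid from where it was at the start of the episode above 0.03 m).
It also fails if it takes over 67 s, if anything falls off the work surface, if the arm or the gripper's body presses on something with over 40 N, if the wrist force passes 120 N, or if a joint passes its speed limit or range.

### The arm

A 6-joint arm with a two-finger parallel gripper is mounted at the origin on the work surface. World frame = base frame: x ahead of the robot, y to its left, z up, the work surface at z = 0. Lengths are in mm, angles in rad, forces in N, time in s.
With the tool pointing down it reaches from about 325 to 1000 mm from the base axis. Payload 5.1 kg.
Tool frame: the origin (TCP) lies at the very end of the fingers, on their centre line; the grasp point (between the pads) lies 19 mm behind it; z points along the fingers, y is the direction in which the jaws open and shut (so a half turn about z gives the same grasp; the last joint's range is limited). The gripper opens to 85 mm and grips with 20 to 120 N. Pads are 22 mm wide; open, the fingers measure 114 mm over their backs; the gripper's body (76 mm by 85 mm) begins 54 mm behind the grasp point. The pads swing forward as they close: fully open they stand 13 mm farther back than shut.
Start: joints at [-1.196, 0.124, 1.65, -0, 1.367, -0.083], TCP at [287.252, -583.07, 202.322] pointing down, gripper open.
Joint ranges: [-2.61, 2.61], [-1.02, 2.33], [0.03, 2.71], [-1.35, 4.49], [0.32, 2.68], [-2.91, 2.91]. Speed limits (rad/s): [2.57, 2.57, 3.14, 3.14, 3.14, 3.14].

### API

Orientations are given as a unit quaternion [x, y, z, w].
In Python, from rig import r gives the robot as it stands.
- The arm moves only by the shell command python3 -m pendant 'ROWS' [FORCE]. ROWS is JSON, a list of rows, each a list of 3 entries, a list of its own where there are three numbers: the shift along the world's x, y, z in m, then the turn about the world's z in degrees, then the closure, from 0 (fully open) to 1 (shut). A call has 1 to 10 rows; each row is the pose to reach, as a shift and turn from the pose commanded when the call began; what a row does not reach only later rows make up. A row lasts 1/8 s, in which the tool goes at most 62.5 mm and 10.7 degrees, less where a joint would pass 70% of its speed; a pose out of reach is approached as far as the arm can. A call with a gripper value outside its range is refused whole. The fingers move at their own pace and stop on an object; FORCE is the grip in N (left out, the last holds). Time passes only in rows, so rows that repeat a pose let the fingers close. It gives the time, the measured TCP pose, the force and the opening at its end, in the units of the state.
- r.get_obs(): the state, without advancing time (a new reading comes with each control period).
- r.grab_frame(name): name is "scene" or "top"; returns the picture (420x560x3 uint8, red, green, blue); there is no depth.
- r.calibration(name): a dict with "fx", "fy", "cx", "cy" (pixels), "extrinsics" (4x4, takes a point from world to camera coordinates). Camera axes: x right, y up, looking along -z (the intrinsics and any distortion apply to the point x, -y, -z); pixel columns grow to the right and rows downward; lengths in mm; the calibration is good to about 2 mm. A picture is of the moment at which its call begins. calibration takes no time and is no camera call.
- r.sign_off(): hands the job in, once; it reports no verdict.
The state is a dict: "time_s": time; "q": joint angles; "qvel": joint speeds; "effort": joint torques, N m; "tcp_pos": TCP position; "tool_rot": TCP orientation; "ft_force": force on the tool from outside, world axes, zero at the start; "torque": the same for the moment, N m; "finger_gap": finger opening in mm.
Only numpy, scipy, OpenCV 4.12 (cv2) and the standard library are available. Lean on these libraries where they do the work, as an engineer would, in place of code of your own. Each camera call takes 0.05 s, during which the arm holds its last target.

## Working session

There is one attempt and no reset: what is moved stays moved. The work goes in short steps, Python scripts to look and compute and a shell command to move; the robot and the scene stay as the last step left them, time stands still between calls to the robot, and variables do not carry over. Pictures are saved under pics/ and viewed, and the job is handed in when it is done.

```bash
ls; mkdir -p pics
python3 - <<'E'
from rig import r
import cv2
print(r.get_obs())
for n in("scene","top"):
    f=r.grab_frame(n); cv2.imwrite(f"pics/{n}0.png",f[:,:,::-1]); c=r.calibration(n); print(n,c)
E
```

```text
pics
{'time_s': 0.0, 'q': array([-1.19558303e+00,  1.24488903e-01,  1.65167451e+00, -1.22860666e-06,
        1.36748322e+00, -8.26269503e-02]), 'qvel': array([ 4.37083188e-04, -8.44057088e-04, -5.58585977e-05, -6.96063882e-04,
        1.91696488e-03, -9.06129080e-04]), 'effort': array([ 1.01950453e-03, -4.23609817e+01, -3.65455270e+01, -6.00287035e-05,
        6.91868394e-03, -4.14621877e-05]), 'tcp_pos': array([ 287.02063185, -582.45489188,  201.06325406]), 'tool_rot': array([ 9.73911473e-01,  2.26925952e-01, -1.50301612e-04, -1.01593373e-03]), 'ft_force': array([ 0.65098921,  0.29731718, -0.28330255]), 'torque': array([ 0.02247526, -0.01776937, -0.03048541]), 'finger_gap': 85.56883042395803}
scene {'fx': 533.3789675035681, 'fy': 533.3789675035681, 'cx': 269.87512459750354, 'cy': 209.8077280025097, 'extrinsics': array([[ 1.38191295e-01,  9.90240029e-01,  1.81066533e-02,
        -5.23776253e+01],
       [-6.92368978e-01,  8.35175681e-02,  7.16693808e-01,
         2.78422876e+02],
       [ 7.08186673e-01, -1.11577330e-01,  6.97152878e-01,
        -1.88940378e+03],
       [ 0.00000000e+00,  0.00000000e+00,  0.00000000e+00,
         1.00000000e+00]])}
top {'fx': 492.1500719723851, 'fy': 492.1500719723851, 'cx': 273.3080714123361, 'cy': 215.69404193073115, 'extrinsics': array([[ 1.58097264e-02, -9.99863804e-01,  4.73564272e-03,
        -5.78514964e+01],
       [ 9.85565389e-01,  1.63817096e-02,  1.68500750e-01,
        -5.08549061e+02],
       [-1.68555378e-01,  2.00333481e-03,  9.85690150e-01,
        -1.45519605e+03],
       [ 0.00000000e+00,  0.00000000e+00,  0.00000000e+00,
         1.00000000e+00]])}
```

View pics/scene0.png

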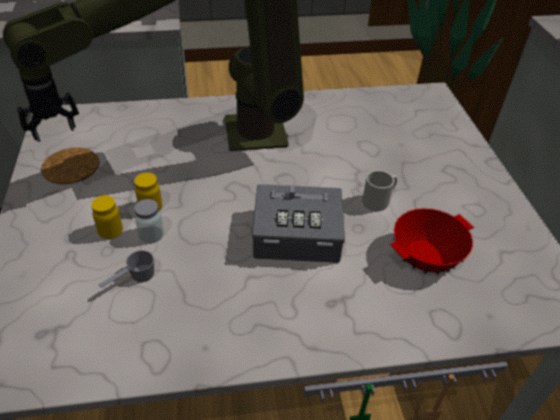

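View pics/top0.png

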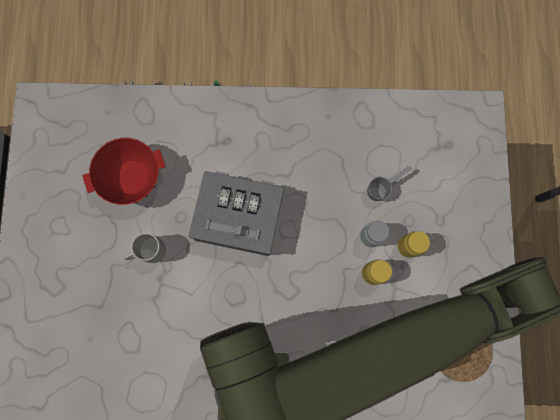

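Run:
```python
import cv2
f=cv2.imread('pics/top0.png')
cv2.imwrite('pics/topz.png',cv2.resize(f[130:260,170:330],None,fx=4.5,fy=4.5,interpolation=cv2.INTER_CUBIC))
f=cv2.imread('pics/scene0.png')
cv2.imwrite('pics/scenez.png',cv2.resize(f[130:260,200:360],None,fx=4.5,fy=4.5,interpolation=cv2.INTER_CUBIC))
```

```text
(no output)
```

View pics/topz.png

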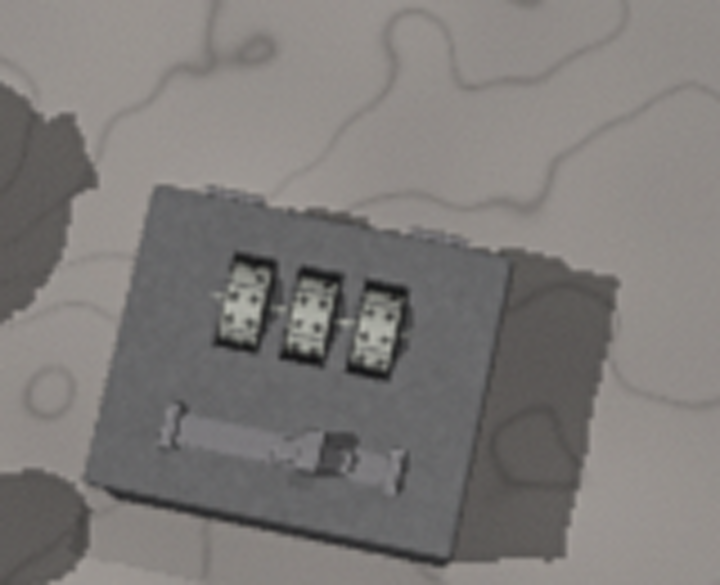

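View pics/scenez.png

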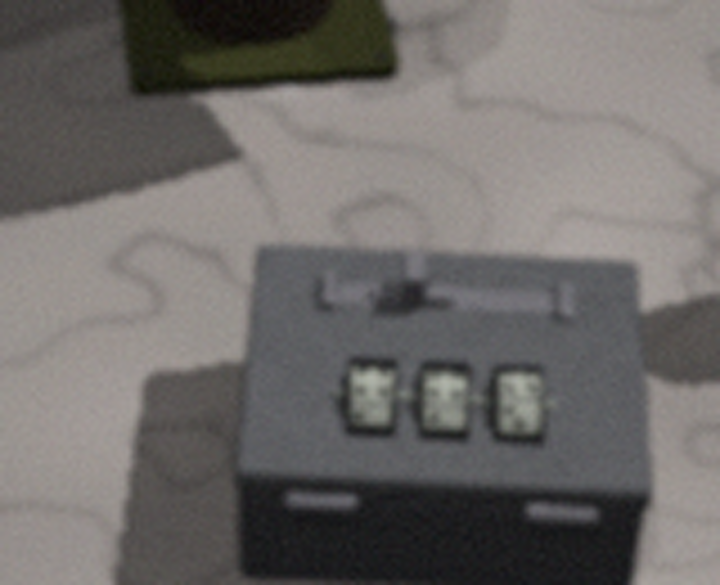

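```bash
cat > h.py <<'E'
import numpy as np, cv2
from rig import r
def ray(n,u,v,z):
    c=r.calibration(n);E=c['extrinsics'];R=E[:3,:3];t=E[:3,3]
    d=R.T@np.array([(u-c['cx'])/c['fx'],-(v-c['cy'])/c['fy'],-1]);o=-R.T@t
    return o+d*(z-o[2])/d[2]
def proj(n,p):
    c=r.calibration(n);E=c['extrinsics'];q=E[:3,:3]@np.array(p)+E[:3,3]
    return np.array([c['cx']+c['fx']*q[0]/-q[2],c['cy']-c['fy']*q[1]/-q[2]])
E
python3 - <<'E'
from h import *
B=np.array([[102,122],[102,-122],[-102,-122],[-102,122]])
for n,P,o,name in (('top',[(153,187),(512,253),(450,560),(87,485)],(170,130),'x'),('scene',[(648,492),(240,472),(257,247),(637,263)],(200,130),'x')):
    W=np.array([ray(n,(p[0]+.5)/4.5+o[0]-.5,(p[1]+.5)/4.5+o[1]-.5,100)[:2] for p in P])
    c=W.mean(0);d=W-c
    a=np.arctan2((B[:,0]*d[:,1]-B[:,1]*d[:,0]).sum(),(B*d).sum())
    R=np.array([[np.cos(a),-np.sin(a)],[np.sin(a),np.cos(a)]])
    print(n,c,a,np.linalg.norm(W[0]-W[1]),np.linalg.norm(W[1]-W[2]),(W-c-B@R.T).round(1).tolist())
W=[ray('top',(u+.5)/4.5+169.5,(v+.5)/4.5+129.5,100)[:2] for u,v in[(217,297),(278,308),(347,322),(407,335)]]
print(np.array(W),np.mean(W,0))
f=cv2.imread('pics/top0.png')[180:220,210:270]; f=cv2.convertScaleAbs(f,alpha=1.3)
cv2.imwrite('pics/topzz.png',cv2.resize(f,None,fx=13,fy=13,interpolation=cv2.INTER_CUBIC))
f=cv2.imread('pics/scene0.png')[203:235,268:330]; f=cv2.convertScaleAbs(f,alpha=1.3)
cv2.imwrite('pics/scenezz.png',cv2.resize(f,None,fx=12,fy=12,interpolation=cv2.INTER_CUBIC))
E
```

```text
top [509.8052222  58.924948 ] -0.17810414026707508 241.08495676179788 206.13284965658548 [[-1.3, -1.2], [1.3, 1.3], [-0.7, 2.5], [0.7, -2.6]]
scene [514.55533992  58.62900571] -0.18580320513184836 236.47047535322662 197.20329543493565 [[-3.3, -3.3], [-2.6, 4.2], [3.6, 0.1], [2.3, -1.0]]
[[557.03826503 114.91964244]
 [550.35864982  74.77344075]
 [541.77660602  29.40600749]
 [533.77742828  -9.98618263]] [545.73773729  52.27822701]
```

View pics/topzz.png

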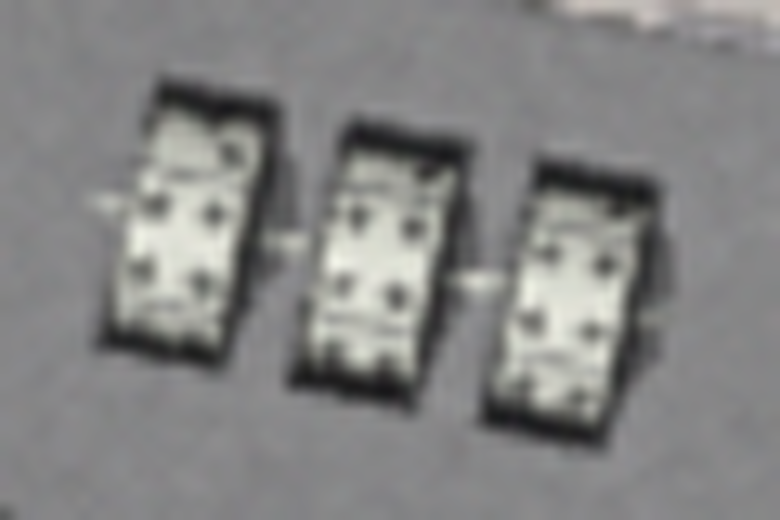

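View pics/scenezz.png

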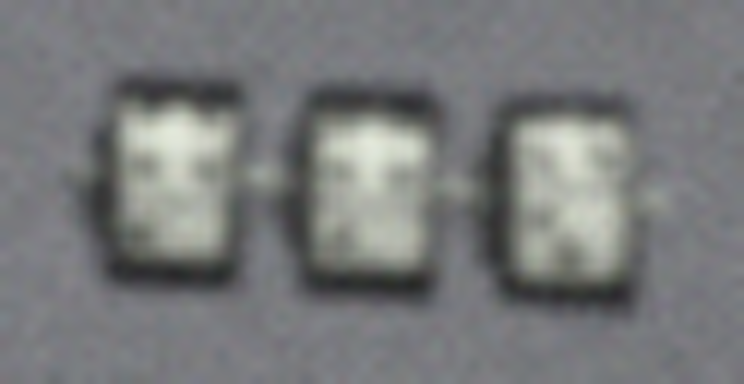

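```bash
cat >> h.py <<'E'
C=np.array([511.,58.8]);A=-0.181
X=np.array([np.cos(A),np.sin(A)]);Y=np.array([-np.sin(A),np.cos(A)])
def wang(n,u,v,h):
    """angle about axle from crown (+ toward box +x) of pixel's hit on wheel with crown h above lid"""
    p0=ray(n,u,v,200);p1=ray(n,u,v,50)
    f=lambda p:np.array([(p[:2]-C)@X-35,p[2]-(100+h-30)])
    a=f(p0);d=f(p1)-a
    s=np.roots([d@d,2*a@d,a@a-900]).real.min()
    q=a+s*d;return np.arctan2(q[0],q[1])
E
python3 - <<'E'
from h import *
for z,D in(('L',[(158,203),(213,213),(143,268),(202,282),(185,172),(168,305)]),('M',[(357,218),(414,228),(343,284),(397,296),(375,188),(358,325)]),('R',[(548,252),(606,263),(530,320),(592,329),(580,225),(555,362)])):
  for h in(13,18,23):
    print(z,h,[round(wang('top',(u+.5)/13+209.5,(v+.5)/13+179.5,h),2) for u,v in D], round(np.mean([wang('top',(u+.5)/13+209.5,(v+.5)/13+179.5,h) for u,v in D]),3))
c=r.calibration('top')['extrinsics'];print(-c[:3,:3].T@c[:3,3])
for b in((35,44),(35,0),(35,-44),(-55,0)):print(C+b[0]*X+b[1]*Y)
E
```

```text
L 13 [np.float64(0.04), np.float64(0.05), np.float64(-0.46), np.float64(-0.48), np.float64(0.33), np.float64(-0.72)] -0.206
L 18 [np.float64(0.01), np.float64(0.02), np.float64(-0.49), np.float64(-0.51), np.float64(0.29), np.float64(-0.75)] -0.239
L 23 [np.float64(-0.02), np.float64(-0.01), np.float64(-0.52), np.float64(-0.54), np.float64(0.26), np.float64(-0.79)] -0.272
M 13 [np.float64(0.23), np.float64(0.24), np.float64(-0.29), np.float64(-0.3), np.float64(0.53), np.float64(-0.58)] -0.027
M 18 [np.float64(0.2), np.float64(0.21), np.float64(-0.32), np.float64(-0.33), np.float64(0.48), np.float64(-0.61)] -0.061
M 23 [np.float64(0.16), np.float64(0.17), np.float64(-0.35), np.float64(-0.36), np.float64(0.44), np.float64(-0.64)] -0.095
R 13 [np.float64(0.26), np.float64(0.26), np.float64(-0.28), np.float64(-0.26), np.float64(0.56), np.float64(-0.56)] -0.003
R 18 [np.float64(0.22), np.float64(0.23), np.float64(-0.31), np.float64(-0.29), np.float64(0.51), np.float64(-0.59)] -0.037
R 23 [np.float64(0.19), np.float64(0.19), np.float64(-0.34), np.float64(-0.32), np.float64(0.47), np.float64(-0.62)] -0.071
[ 256.84184859  -46.59746932 1520.33727787]
[553.3488324   95.78075708]
[545.428246    52.49953354]
[537.50765959   9.21831   ]
[456.89847058  68.70073301]
```

```bash
python3 -m pendant '[[[0.04,0.10,0],-6,1],[[0.07,0.17,0],-12,1],[[0.09,0.22,0],-18,1],[[0.11,0.27,0],-24,1],[[0.13,0.32,0],-30,1],[[0.15,0.37,0],-36.7,1],[[0.17,0.42,0],-36.7,1],[[0.19,0.47,0],-36.7,1],[[0.21,0.52,0],-36.7,1],[[0.23,0.57,0],-36.7,1]]' 40; python3 -c "
from rig import r;print(r.get_obs())"
```

```text
time_s: 1.35
tcp_pos: [517.4, -10.8, 202.0]
tool_rot: [0.996, -0.091, -0.0, 0.0]
ft_force: [0.4, -0.2, -0.3]
finger_gap: 0.1
{'time_s': 1.35, 'q': array([-1.24645907e-01, -1.73114635e-01,  1.94219883e+00, -4.87555267e-05,
        1.37273085e+00,  1.62804446e+00]), 'qvel': array([ 0.82252051,  0.31786554, -0.27341971, -0.00465138, -0.04772235,
        0.8199283 ]), 'effort': array([ -3.24988425, -30.68938136, -35.15983343,   0.1018815 ,
         0.1749177 ,  -0.65953542]), 'tcp_pos': array([517.40832067, -10.82449435, 201.99361731]), 'tool_rot': array([ 9.95867599e-01, -9.08169182e-02, -1.11935261e-04,  2.01406773e-05]), 'ft_force': array([ 0.3675644 , -0.15996098, -0.27525763]), 'torque': array([ 0.02767294, -0.02170089, -0.0267323 ]), 'finger_gap': 0.1260128260076479}
```

```bash
python3 -m pendant '[[[0.02,0.05,0],0,1],[[0.04,0.1,-0.02],0,1],[[0.044,0.1074,-0.05],0,1],[[0.044,0.1074,-0.067],0,1],[[0.044,0.1074,-0.072],0,1],[[0.044,0.1074,-0.072],0,1]]'
python3 - <<'E'
from rig import r
import cv2
for n,a in(("scene",(slice(130,260),slice(200,360))),("top",(slice(130,260),slice(170,330)))):
    cv2.imwrite(f"pics/{n}1.png",cv2.resize(r.grab_frame(n)[a][:,:,::-1],None,fx=4.5,fy=4.5,interpolation=cv2.INTER_CUBIC))
print(r.get_obs()['tcp_pos'],r.get_obs()['ft_force'])
E
```

```text
time_s: 2.1
tcp_pos: [561.3, 93.5, 130.6]
tool_rot: [0.996, -0.092, 0.0, 0.0]
ft_force: [-0.5, 0.3, 0.3]
finger_gap: 0.3
[562.01902566  93.65192988 131.73947981] [-0.25249991 -0.25594252  0.49398692]
```

View pics/scene1.png

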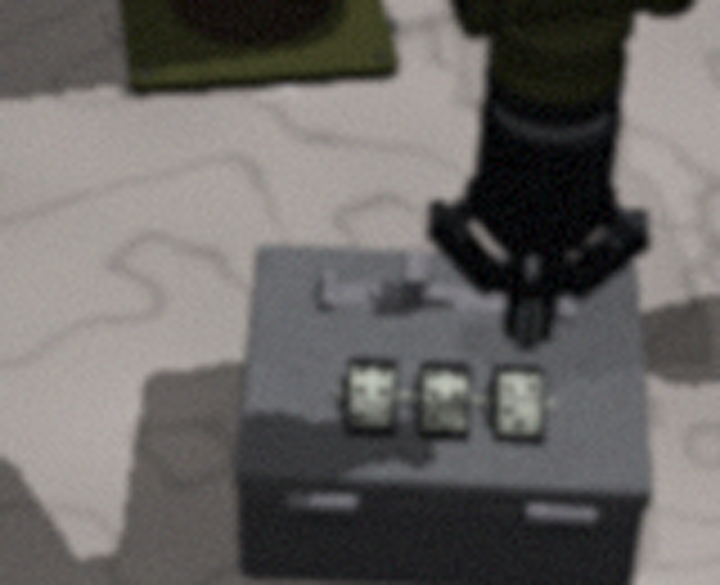

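View pics/top1.png

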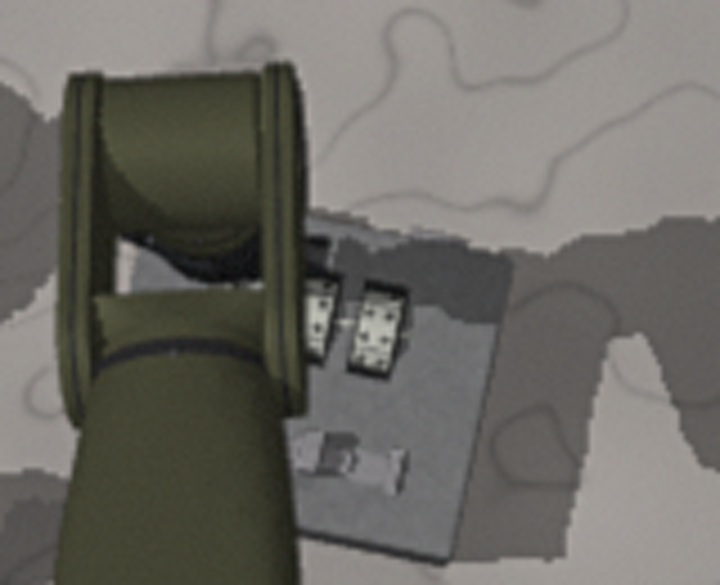

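Run:
```python
from h import *
f=lambda p:((proj('scene',p)-[200,130])*4.5).round()
print(f((562,93.7,131.7)),f((553,96,115)),f((553,96,100)),f((545.4,52.5,115)))
```

```text
[519. 374.] [518. 383.] [516. 400.] [444. 380.]
```

Run:
```python
import cv2
from rig import r
f=r.grab_frame('scene')[170:230,280:360][:,:,::-1]
cv2.imwrite('pics/s2.png',cv2.resize(cv2.convertScaleAbs(f,alpha=2.2),None,fx=9,fy=9,interpolation=cv2.INTER_CUBIC))
print(r.get_obs()['tcp_pos'])
```

```text
[562.057103    93.78517068 131.80406121]
```

View pics/s2.png

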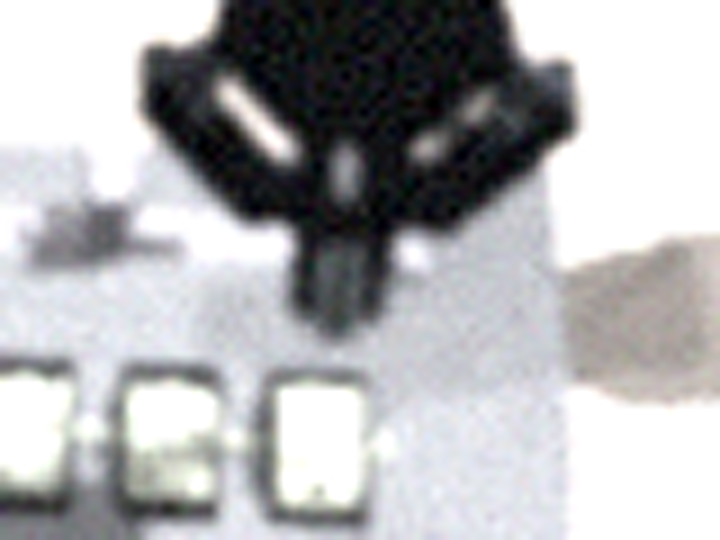

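Run:
```python
from h import *
print(ray('scene',317.8,207.2,131.8),ray('scene',317.8,207.2,150),ray('scene',322.8,218.9,100))
c=r.calibration('scene')['extrinsics'];print(-c[:3,:3].T@c[:3,3])
print(proj('top',(562,93.8,131.8)), proj('scene',(557,114.9,100)))
```

```text
[541.08082413 104.36323022 131.8       ] [559.46842085  99.07802991 150.        ] [555.29980312 117.8224576  100.        ]
[1538.06007107 -182.20140949 1118.60771464]
[224.04201732 191.7477049 ] [321.8700852  219.43681908]
```

```bash
python3 -m pendant '[[[-0.008,0.0014,0],0,1],[[-0.008,0.0014,-0.005],0,1],[[-0.008,0.0014,-0.005],0,1],[[-0.008,0.0014,-0.005],0,1]]'; python3 -m pendant '[[[0,0,-0.001],0,1],[[0,0,-0.002],0,1],[[0,0,-0.002],0,1]]'; python3 -m pendant '[[[0,0,-0.001],0,1],[[0,0,-0.001],0,1]]'
```

```text
time_s: 2.75
tcp_pos: [553.2, 95.8, 125.2]
tool_rot: [0.996, -0.091, -0.0, -0.0]
ft_force: [-0.8, -1.0, -0.5]
finger_gap: 0.2
time_s: 3.12
tcp_pos: [553.2, 95.7, 123.1]
tool_rot: [0.996, -0.091, -0.0, 0.0]
ft_force: [-0.2, 0.6, 0.8]
finger_gap: -0.3
time_s: 3.38
tcp_pos: [553.2, 95.7, 122.2]
tool_rot: [0.996, -0.091, -0.0, 0.0]
ft_force: [0.1, -0.2, 0.9]
finger_gap: 0.1
```

```bash
python3 -m pendant '[[[0,0,-0.001],0,1],[[0,0,-0.002],0,1],[[0,0,-0.002],0,1]]'
```

```text
time_s: 3.75
tcp_pos: [553.2, 95.7, 120.2]
tool_rot: [0.996, -0.091, -0.0, 0.0]
ft_force: [-0.6, 0.4, 0.2]
finger_gap: -0.2
```

```bash
python3 -m pendant '[[[0,0,-0.001],0,1],[[0,0,-0.001],0,1]]'
```

```text
time_s: 4.0
tcp_pos: [553.2, 95.7, 119.2]
tool_rot: [0.996, -0.091, -0.0, 0.0]
ft_force: [0.1, -0.0, 0.1]
finger_gap: -0.2
```

```bash
python3 -m pendant '[[[0,0,-0.001],0,1],[[0,0,-0.0015],0,1],[[0,0,-0.0015],0,1]]'
```

```text
time_s: 4.38
tcp_pos: [553.2, 95.7, 117.8]
tool_rot: [0.996, -0.091, -0.0, -0.0]
ft_force: [-0.1, 0.5, 1.4]
finger_gap: 0.2
```

```bash
python3 -m pendant '[[[0,0,-0.001],0,1],[[0,0,-0.001],0,1]]'
```

```text
time_s: 4.62
tcp_pos: [553.2, 95.7, 116.7]
tool_rot: [0.996, -0.091, -0.0, 0.0]
ft_force: [0.2, -0.5, -0.1]
finger_gap: 0.4
```

```bash
python3 -m pendant '[[[0,0,-0.001],0,1],[[0,0,-0.0015],0,1],[[0,0,-0.0015],0,1]]'
```

```text
time_s: 5.0
tcp_pos: [553.2, 95.7, 115.2]
tool_rot: [0.996, -0.091, -0.0, 0.0]
ft_force: [-0.8, 0.6, 0.8]
finger_gap: -0.2
```

```bash
python3 -m pendant '[[[0,0,-0.001],0,1],[[0,0,-0.001],0,1]]'
```

```text
time_s: 5.25
tcp_pos: [553.2, 95.7, 114.2]
tool_rot: [0.996, -0.091, -0.0, 0.0]
ft_force: [0.5, -0.5, -0.5]
finger_gap: 0.3
```

```bash
python3 -m pendant '[[[0,0,-0.001],0,1],[[0,0,-0.001],0,1]]'
python3 - <<'E'
import cv2
from h import *
f=r.grab_frame('scene')[170:230,280:360][:,:,::-1]
cv2.imwrite('pics/s3.png',cv2.resize(cv2.convertScaleAbs(f,alpha=1.5),None,fx=9,fy=9,interpolation=cv2.INTER_CUBIC))
print(r.get_obs()['tcp_pos'],(proj('scene',r.get_obs()['tcp_pos'])-[280,170])*9)
E
```

```text
time_s: 5.5
tcp_pos: [553.2, 95.7, 113.2]
tool_rot: [0.996, -0.091, -0.0, 0.0]
ft_force: [0.2, 0.1, -0.0]
finger_gap: -0.6
[553.21125125  95.75120784 113.25842953] [315.04315907 410.10695621]
```

View pics/s3.png

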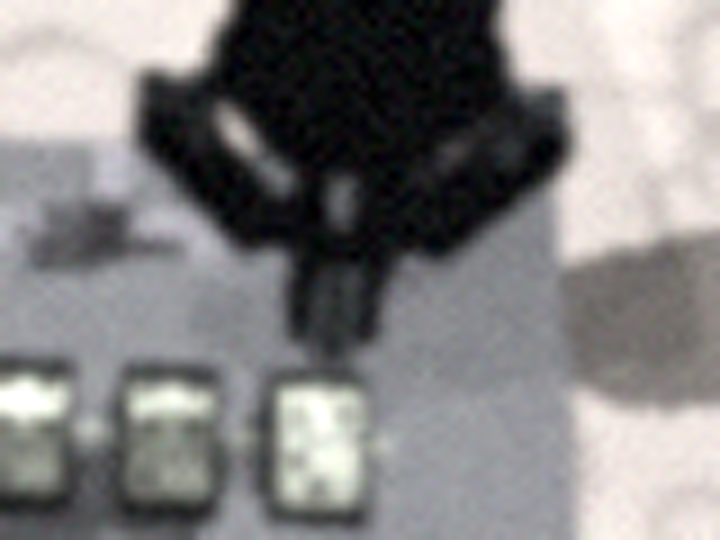

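Run:
```python
import cv2
from h import *
p=np.array((287,-582.4,201.));jaw=np.array([np.sin(.458),-np.cos(.458),0])
for z in(201,214,227):
  for s in(-43,43,0): print(z,s,proj('scene',(p+s*jaw)*[1,1,0]+[0,0,z]).round(1),end=' ')
  print()
f=cv2.imread('pics/scene0.png')[60:150,0:110]
cv2.imwrite('pics/s4.png',cv2.resize(cv2.convertScaleAbs(f,alpha=1.8),None,fx=6,fy=6,interpolation=cv2.INTER_CUBIC))
```

```text
201 -43 [ 74.1 141.7] 201 43 [ 43.4 151.9] 201 0 [ 58.9 146.7] 
214 -43 [ 73.  137.9] 214 43 [ 42.1 148.2] 214 0 [ 57.7 143. ] 
227 -43 [ 71.8 134.1] 227 43 [ 40.7 144.3] 227 0 [ 56.5 139.2]
```

View pics/s4.png

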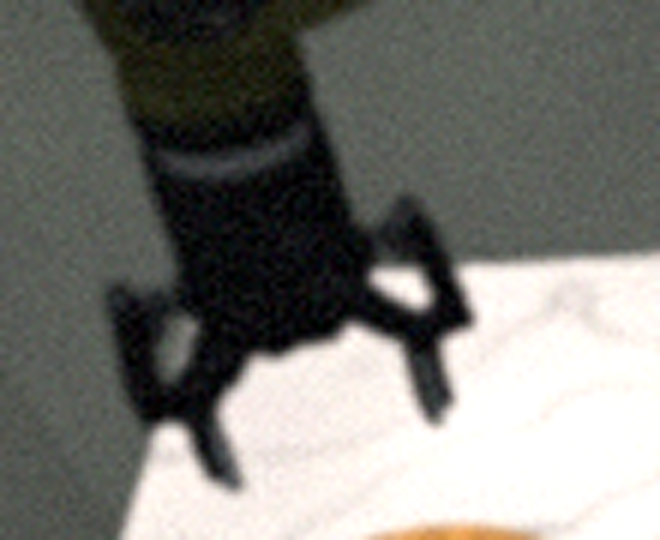

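Run:
```python
import cv2
from h import *
p=np.array((287,-582.4,201.));jaw=np.array([np.sin(.458),-np.cos(.458),0])
for z in(201,227):
  for s in(-43,43): print(z,s,(proj('top',(p+s*jaw)*[1,1,0]+[0,0,z])-[460,150])*7)
f=cv2.imread('pics/top0.png')[150:220,460:560]
cv2.imwrite('pics/s5.png',cv2.resize(cv2.convertScaleAbs(f,alpha=1.8),None,fx=7,fy=7,interpolation=cv2.INTER_CUBIC))
```

```text
201 -43 [  -8.75096975 1039.97590647]
201 43 [189.16865347 941.82856032]
227 -43 [  17.61789594 1039.79933062]
227 43 [219.35229024 939.69432866]
```

View pics/s5.png

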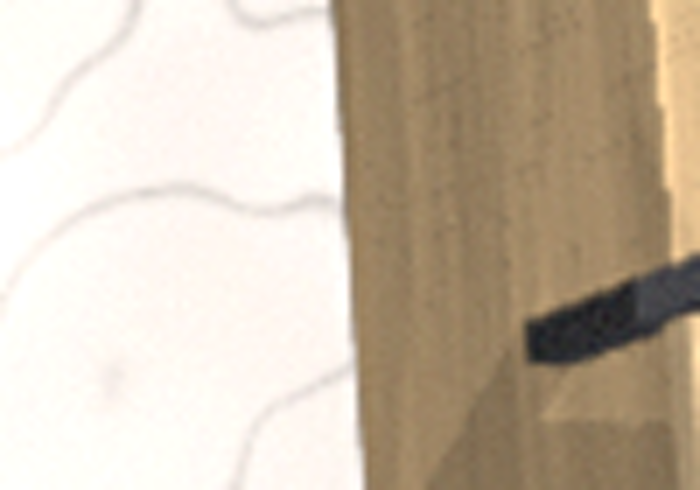

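```bash
python3 -m pendant '[[[0,0,-0.001],0,1],[[0,0,-0.001],0,1]]'
```

```text
time_s: 5.8
tcp_pos: [553.2, 95.7, 112.2]
tool_rot: [0.996, -0.091, -0.0, 0.0]
ft_force: [0.5, 0.1, 0.6]
finger_gap: -0.2
```

Run:
```python
from h import *
print(proj('scene',(0,0,0)),proj('top',(0,0,0)))
for p in((226,118),(228,149),(287,144),(281,117)):print(p,ray('scene',*p,0).round(),ray('scene',*p,15).round())
# vertical tool axis
for z in(113,131,150,186,250):print(z,(proj('scene',(553.2,95.7,z))-[280,170])*9)
print(ray('scene',280+330/9,170+357/9,112),ray('scene',280+330/9,170+357/9,130))
```

```text
[255.0889132  131.20890883] [253.74258533 387.68630133]
(226, 118) [-93. -96.   0.] [-71. -97.  15.]
(228, 149) [  91. -104.    0.] [ 110. -105.   15.]
(287, 144) [ 86. 100.   0.] [106.  97.  15.]
(281, 117) [-77. 105.   0.] [-55. 101.  15.]
113 [314.800116   410.71049956]
131 [319.49909604 367.47112951]
150 [324.55027447 320.99087821]
186 [334.38711155 230.4736521 ]
250 [352.78871866  61.14458658]
[530.1903235  105.09868665 112.        ] [548.21289097  99.96123175 130.        ]
```

```bash
python3 -m pendant '[[[0,0,-0.0005],0,1],[[0,0,-0.001],0,1],[[0,0,-0.001],0,1]]'
```

```text
time_s: 6.18
tcp_pos: [553.2, 95.7, 111.2]
tool_rot: [0.996, -0.091, -0.0, 0.0]
ft_force: [0.7, -0.2, -0.5]
finger_gap: 0.1
```

```bash
python3 -m pendant '[[[0,0,0.03],10,1],[[0,0,0.05],20,1],[[0,0,0.05],30,1],[[0,0,0.05],40,1],[[0,0,0.05],50,1],[[0,0,0.05],60,1],[[0,0,0.05],70,1],[[0,0,0.05],80,1],[[0,0,0.05],90,1],[[0,0,0.05],90,1]]'
python3 - <<'E'
import cv2
from h import *
f=r.grab_frame('scene')[150:230,270:370][:,:,::-1]
cv2.imwrite('pics/s6.png',cv2.resize(cv2.convertScaleAbs(f,alpha=1.8),None,fx=7,fy=7,interpolation=cv2.INTER_CUBIC))
print(r.get_obs()['tcp_pos'],(proj('scene',r.get_obs()['tcp_pos'])-[270,150])*7)
f=r.grab_frame('top')[130:260,170:330][:,:,::-1]
cv2.imwrite('pics/t6.png',cv2.resize(cv2.convertScaleAbs(f,alpha=1.8),None,fx=4.5,fy=4.5,interpolation=cv2.INTER_CUBIC))
E
```

```text
time_s: 7.42
tcp_pos: [553.2, 95.7, 161.3]
tool_rot: [0.769, 0.639, 0.0, -0.0]
ft_force: [-0.4, 0.4, 0.5]
finger_gap: -0.3
[553.25329102  95.73335812 161.33525152] [324.92332647 367.85521873]
```

View pics/s6.png

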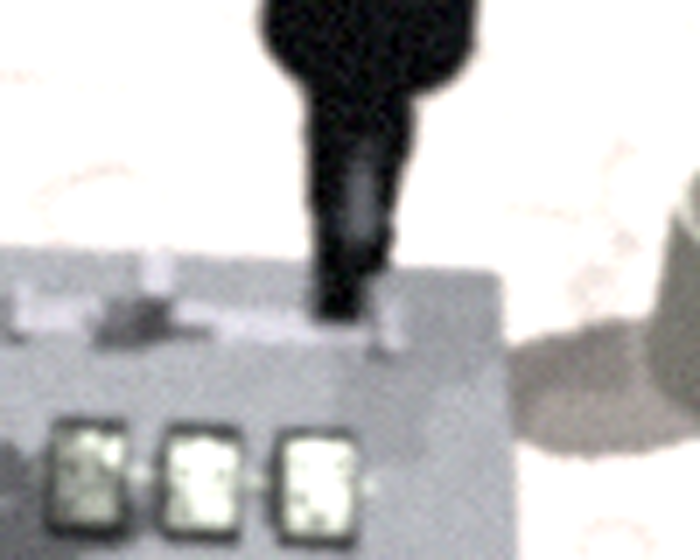

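View pics/t6.png

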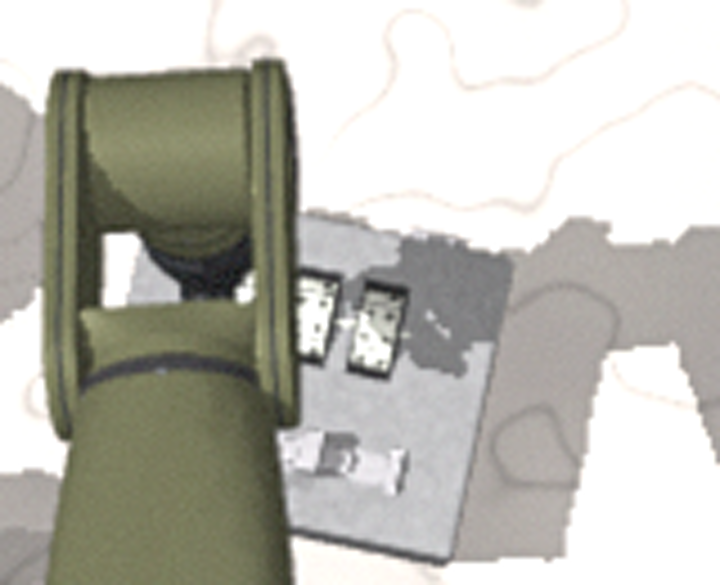

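Run:
```python
from h import *
g=lambda u,v,z:ray('top',(u+.5)/4.5+169.5,(v+.5)/4.5+129.5,z)
for a,b in(((512,253),(617,285)),((450,562),(565,558))):
    print(g(*b,0)-g(*a,100))
```

```text
[   1.65813877  -76.21945944 -100.        ]
[  13.11805052  -78.58583336 -100.        ]
```

```bash
python3 -m pendant '[[[0,0,-0.04],0,1],[[0,0,-0.05],0,1],[[0,0,-0.051],0,1],[[0,0,-0.052],0,1],[[0,0,-0.052],0,1]]'
```

```text
time_s: 8.15
tcp_pos: [554.1, 95.8, 110.6]
tool_rot: [0.769, 0.64, 0.001, 0.001]
ft_force: [0.5, -0.1, 0.1]
finger_gap: 0.1
```

```bash
python3 -m pendant '[[[0,0,-0.001],0,1],[[0,0,-0.0015],0,1],[[0,0,-0.0015],0,1]]'
```

```text
time_s: 8.52
tcp_pos: [553.3, 95.7, 107.9]
tool_rot: [0.769, 0.64, 0.0, 0.0]
ft_force: [0.1, -0.3, -0.3]
finger_gap: 0.4
```

```bash
python3 -m pendant '[[[0,0,-0.001],0,1],[[0,0,-0.0015],0,1],[[0,0,-0.0015],0,1]]'
```

```text
time_s: 8.9
tcp_pos: [553.2, 95.7, 106.2]
tool_rot: [0.769, 0.64, -0.0, -0.0]
ft_force: [-0.4, 0.4, 0.1]
finger_gap: -0.3
```

```bash
python3 -m pendant '[[[0,0,-0.001],0,1],[[0,0,-0.0015],0,1],[[0,0,-0.0015],0,1]]'
```

```text
time_s: 9.28
tcp_pos: [553.2, 95.7, 104.7]
tool_rot: [0.769, 0.64, -0.0, -0.0]
ft_force: [0.1, -0.3, -0.8]
finger_gap: 0.1
```

```bash
python3 -m pendant '[[[0,0,-0.001],0,1],[[0,0,-0.001],0,1]]'
```

```text
time_s: 9.52
tcp_pos: [553.2, 95.7, 103.7]
tool_rot: [0.769, 0.64, -0.0, -0.0]
ft_force: [-0.6, 0.6, -0.7]
finger_gap: 0.2
```

```bash
python3 -m pendant '[[[0,0,-0.001],0,1],[[0,0,-0.0015],0,1],[[0,0,-0.0015],0,1]]'
```

```text
time_s: 9.9
tcp_pos: [553.2, 95.7, 102.2]
tool_rot: [0.769, 0.64, -0.0, -0.0]
ft_force: [-0.7, 0.6, -0.7]
finger_gap: -0.0
```

```bash
python3 -m pendant '[[[0,0,-0.0005],0,1],[[0,0,-0.001],0,1],[[0,0,-0.001],0,1]]'
python3 - <<'E'
import cv2
from h import *
f=r.grab_frame('scene')[150:230,270:370][:,:,::-1]
cv2.imwrite('pics/s7.png',cv2.resize(cv2.convertScaleAbs(f,alpha=1.8),None,fx=7,fy=7,interpolation=cv2.INTER_CUBIC))
f=r.grab_frame('top')[130:260,170:330][:,:,::-1]
cv2.imwrite('pics/t7.png',cv2.resize(cv2.convertScaleAbs(f,alpha=1.8),None,fx=4.5,fy=4.5,interpolation=cv2.INTER_CUBIC))
E
```

```text
time_s: 10.28
tcp_pos: [553.2, 95.7, 101.3]
tool_rot: [0.769, 0.64, -0.0, -0.0]
ft_force: [-0.2, 0.2, 0.9]
finger_gap: 0.2
```

View pics/s7.png

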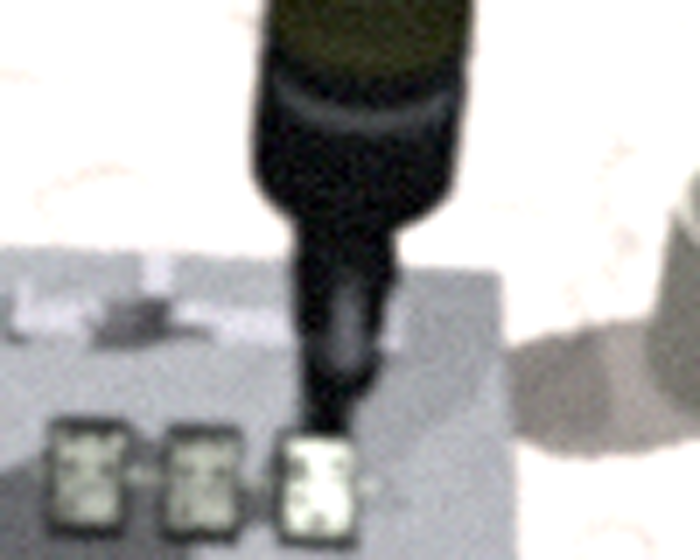

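View pics/t7.png

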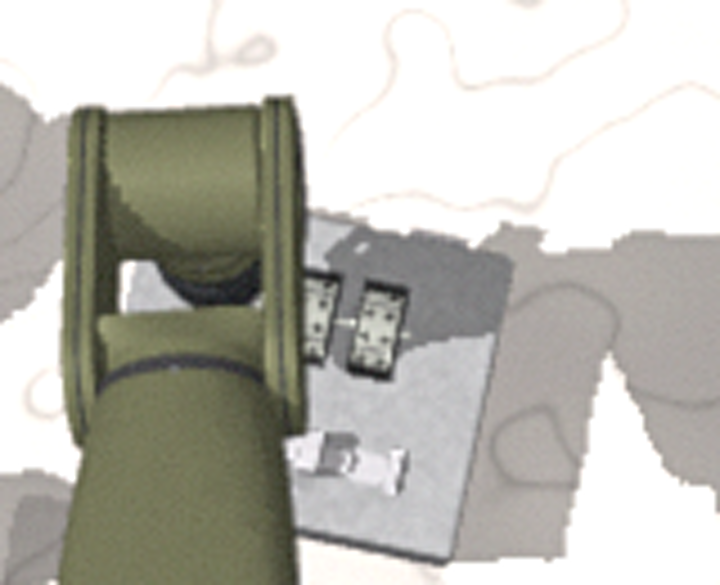

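Run:
```python
import cv2,numpy as np
a=cv2.imread('pics/t6.png')
c=a[200:400,280:520]
b=cv2.resize(cv2.imread('pics/top0.png')[130:260,170:330],None,fx=4.5,fy=4.5,interpolation=cv2.INTER_CUBIC)
b=cv2.convertScaleAbs(b,alpha=1.8)[200:400,280:520]
d=cv2.absdiff(c,b)
cv2.imwrite('pics/s8.png',cv2.resize(np.vstack([c,d]),None,fx=1.5,fy=1.5,interpolation=cv2.INTER_CUBIC))
```

```text
(no output)
```

View pics/s8.png

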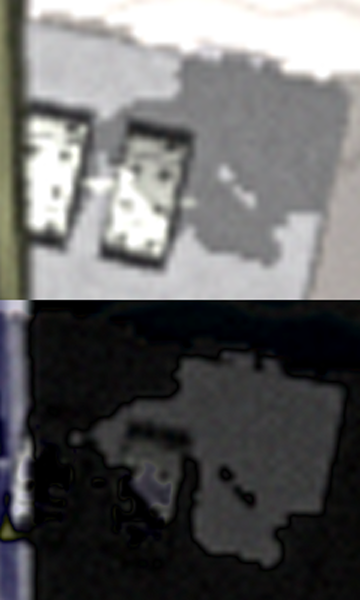

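Run:
```python
from h import *
g=lambda u,v,z:ray('top',(u+.5)/4.5+169.5,(v+.5)/4.5+129.5,z)
for uv in((330,291),(340,291)):
  s=g(*uv,100)
  for lx in(2,7,13):
   for z in(161,170,180,190):
    p=s+np.array([-lx,77,100])/100*(z-100); q=ray('scene',270+340/7,150+318/7,z)
    print(uv,lx,z,p.round()[:2],q.round()[:2])
```

```text
(330, 291) 2 161 [561.  88.] [527. 107.]
(330, 291) 2 170 [561.  95.] [536. 104.]
(330, 291) 2 180 [561. 103.] [547. 101.]
(330, 291) 2 190 [560. 110.] [557.  98.]
(330, 291) 7 161 [558.  88.] [527. 107.]
(330, 291) 7 170 [557.  95.] [536. 104.]
(330, 291) 7 180 [557. 103.] [547. 101.]
(330, 291) 7 190 [556. 110.] [557.  98.]
(330, 291) 13 161 [554.  88.] [527. 107.]
(330, 291) 13 170 [553.  95.] [536. 104.]
(330, 291) 13 180 [552. 103.] [547. 101.]
(330, 291) 13 190 [551. 110.] [557.  98.]
(340, 291) 2 161 [561.  81.] [527. 107.]
(340, 291) 2 170 [561.  88.] [536. 104.]
(340, 291) 2 180 [561.  96.] [547. 101.]
(340, 291) 2 190 [561. 104.] [557.  98.]
(340, 291) 7 161 [558.  81.] [527. 107.]
(340, 291) 7 170 [558.  88.] [536. 104.]
(340, 291) 7 180 [557.  96.] [547. 101.]
(340, 291) 7 190 [556. 104.] [557.  98.]
(340, 291) 13 161 [554.  81.] [527. 107.]
(340, 291) 13 170 [553.  88.] [536. 104.]
(340, 291) 13 180 [552.  96.] [547. 101.]
(340, 291) 13 190 [551. 104.] [557.  98.]
```

```bash
python3 -m pendant '[[[0,0,-0.001],0,1],[[0,0,-0.0015],0,1],[[0,0,-0.0015],0,1]]'
```

```text
time_s: 10.75
tcp_pos: [553.2, 95.7, 99.7]
tool_rot: [0.769, 0.64, -0.0, -0.0]
ft_force: [-0.5, -0.5, -0.7]
finger_gap: 0.0
```

```bash
python3 -m pendant '[[[0,0,-0.001],0,1],[[0,0,-0.001],0,1]]'
```

```text
time_s: 11.0
tcp_pos: [553.2, 95.7, 98.7]
tool_rot: [0.769, 0.64, -0.0, -0.0]
ft_force: [-0.1, -0.1, 0.7]
finger_gap: -0.3
```

```bash
python3 -m pendant '[[[0,0,-0.001],0,1],[[0,0,-0.001],0,1]]'
```

```text
time_s: 11.25
tcp_pos: [553.2, 95.7, 97.7]
tool_rot: [0.769, 0.64, -0.0, -0.0]
ft_force: [-0.7, -0.5, 1.3]
finger_gap: 0.1
```

```bash
python3 -m pendant '[[[0,0,-0.001],0,1],[[0,0,-0.001],0,1]]'
```

```text
time_s: 11.5
tcp_pos: [553.2, 95.7, 96.7]
tool_rot: [0.769, 0.64, -0.0, -0.0]
ft_force: [-0.8, 0.1, 0.0]
finger_gap: -0.1
```

```bash
python3 -m pendant '[[[0,0,-0.001],0,1],[[0,0,-0.001],0,1]]'
```

```text
time_s: 11.75
tcp_pos: [553.2, 95.7, 95.7]
tool_rot: [0.769, 0.64, -0.0, -0.0]
ft_force: [0.6, 0.0, 0.2]
finger_gap: -0.3
```

```bash
python3 -m pendant '[[[0,0,-0.0005],0,1],[[0,0,-0.0005],0,1]]'
```

```text
time_s: 12.0
tcp_pos: [553.2, 95.7, 95.3]
tool_rot: [0.769, 0.64, -0.0, -0.0]
ft_force: [-0.2, -0.6, 0.7]
finger_gap: 0.2
```

```bash
python3 -m pendant '[[[0,0,-0.001],0,1],[[0,0,-0.001],0,1]]'
```

```text
time_s: 12.25
tcp_pos: [553.1, 95.7, 94.2]
tool_rot: [0.769, 0.64, -0.0, -0.0]
ft_force: [0.7, 0.4, 0.8]
finger_gap: 0.0
```

```bash
python3 -m pendant '[[[0,0,-0.001],0,1],[[0,0,-0.001],0,1]]'
```

```text
time_s: 12.5
tcp_pos: [553.2, 95.7, 93.2]
tool_rot: [0.769, 0.64, -0.0, -0.0]
ft_force: [0.5, -0.1, -0.8]
finger_gap: -0.2
```

```bash
python3 -m pendant '[[[0,0,-0.001],0,1],[[0,0,-0.001],0,1]]';python3 - <<'E'
import cv2
from h import *
f=r.grab_frame('scene')[150:230,270:370][:,:,::-1]
cv2.imwrite('pics/s9.png',cv2.resize(cv2.convertScaleAbs(f,alpha=1.8),None,fx=7,fy=7,interpolation=cv2.INTER_CUBIC))
E
```

```text
time_s: 12.75
tcp_pos: [553.2, 95.7, 92.2]
tool_rot: [0.769, 0.64, -0.0, -0.0]
ft_force: [-0.1, 0.3, 0.0]
finger_gap: 0.0
```

View pics/s9.png

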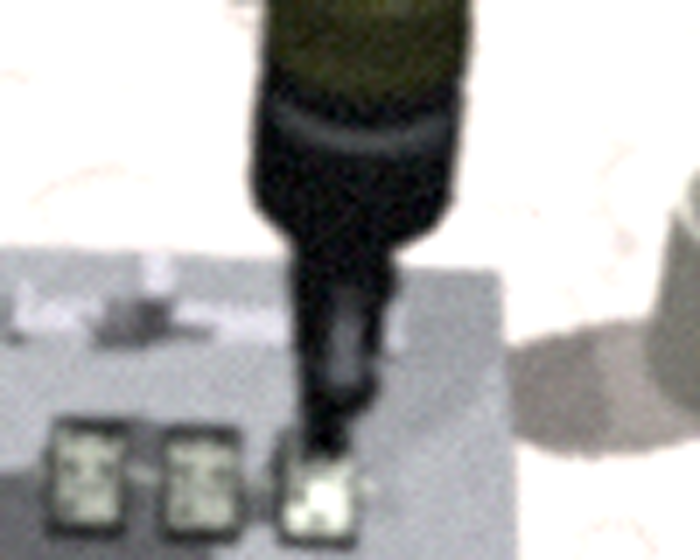

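```bash
python3 -m pendant '[[[0,0,-0.001],0,1],[[0,0,-0.001],0,1]]'
```

```text
time_s: 13.05
tcp_pos: [553.2, 95.7, 91.2]
tool_rot: [0.769, 0.64, -0.0, -0.0]
ft_force: [0.3, -0.3, -0.6]
finger_gap: -0.1
```

```bash
python3 -m pendant '[[[0,0,-0.001],0,1],[[0,0,-0.001],0,1]]'
```

```text
time_s: 13.3
tcp_pos: [553.2, 95.7, 90.2]
tool_rot: [0.769, 0.64, -0.0, -0.0]
ft_force: [-0.2, -0.3, 0.3]
finger_gap: -0.2
```

```bash
python3 -m pendant '[[[0,0,-0.0005],0,1],[[0,0,-0.0005],0,1]]'
```

```text
time_s: 13.55
tcp_pos: [553.2, 95.7, 89.8]
tool_rot: [0.769, 0.64, -0.0, -0.0]
ft_force: [-0.2, 0.6, -0.0]
finger_gap: 0.1
```

```bash
python3 -m pendant '[[[0,0,-0.001],0,1],[[0,0,-0.001],0,1]]'
```

```text
time_s: 13.8
tcp_pos: [553.1, 95.7, 88.7]
tool_rot: [0.769, 0.64, -0.0, -0.0]
ft_force: [-0.4, 0.3, 0.1]
finger_gap: -0.1
```

```bash
python3 -m pendant '[[[0,0,-0.0005],0,1],[[0,0,-0.0005],0,1]]'
```

```text
time_s: 14.05
tcp_pos: [553.2, 95.7, 88.2]
tool_rot: [0.769, 0.64, -0.0, -0.0]
ft_force: [-0.6, 0.5, 0.2]
finger_gap: -0.0
```

```bash
python3 -m pendant '[[[0,0,-0.0005],0,1],[[0,0,-0.0005],0,1]]'
```

```text
time_s: 14.3
tcp_pos: [553.2, 95.7, 87.8]
tool_rot: [0.769, 0.64, -0.0, -0.0]
ft_force: [0.3, 0.3, 0.4]
finger_gap: -0.1
```

Run:
```python
import cv2
from h import *
f=r.grab_frame('scene')[190:235,290:345][:,:,::-1]
cv2.imwrite('pics/s10.png',cv2.resize(cv2.convertScaleAbs(f,alpha=1.5),None,fx=12,fy=12,interpolation=cv2.INTER_CUBIC))
```

```text
(no output)
```

View pics/s10.png

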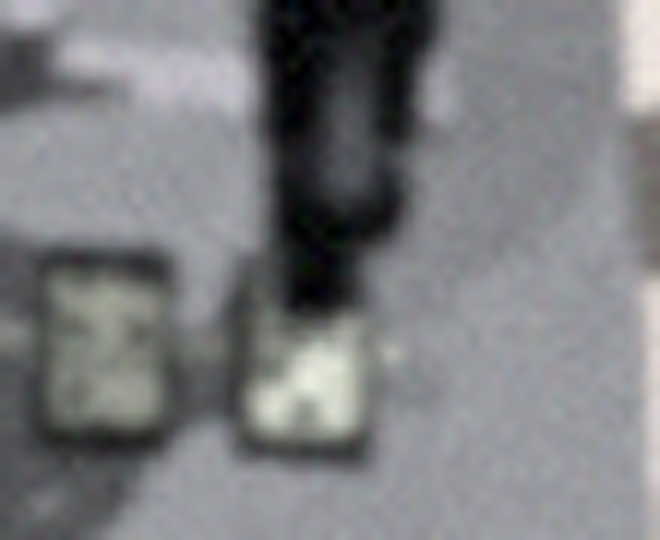

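```bash
python3 -m pendant '[[[0,0,-0.0005],0,1],[[0,0,-0.001],0,1],[[0,0,-0.001],0,1]]'
```

```text
time_s: 14.72
tcp_pos: [553.2, 95.7, 86.7]
tool_rot: [0.769, 0.64, -0.0, -0.0]
ft_force: [0.4, 0.4, -0.0]
finger_gap: -0.0
```

```bash
python3 -m pendant '[[[0,0,-0.0005],0,1],[[0,0,-0.0005],0,1]]'
```

```text
time_s: 14.98
tcp_pos: [553.2, 95.7, 86.3]
tool_rot: [0.769, 0.64, -0.0, -0.0]
ft_force: [0.3, -0.4, 0.5]
finger_gap: 0.1
```

```bash
python3 -m pendant '[[[0,0,-0.0005],0,1],[[0,0,-0.0005],0,1]]'
```

```text
time_s: 15.22
tcp_pos: [553.3, 95.7, 85.9]
tool_rot: [0.769, 0.64, 0.0, 0.0]
ft_force: [-0.8, 0.3, 0.7]
finger_gap: 0.3
```

```bash
python3 -m pendant '[[[0,0,-0.0005],0,1],[[0,0,-0.0005],0,1]]'
```

```text
time_s: 15.48
tcp_pos: [553.3, 95.7, 85.6]
tool_rot: [0.769, 0.64, 0.0, 0.0]
ft_force: [-0.8, -0.3, 1.4]
finger_gap: -0.0
```

```bash
python3 -m pendant '[[[0,0,-0.0005],0,1],[[0,0,-0.0005],0,1]]'
```

```text
time_s: 15.72
tcp_pos: [553.4, 95.7, 85.2]
tool_rot: [0.769, 0.64, 0.0, 0.0]
ft_force: [-1.4, 0.7, 2.6]
finger_gap: -0.1
```

```bash
python3 -m pendant '[[[0,0,-0.0005],0,1],[[0,0,-0.0005],0,1]]'
```

```text
time_s: 15.98
tcp_pos: [553.5, 95.8, 84.8]
tool_rot: [0.769, 0.64, 0.0, 0.0]
ft_force: [-1.8, -0.2, 4.9]
finger_gap: 0.0
```

Run:
```python
from h import *
for z in(108,111,115,118): 
    p=ray('scene',316.2,215.4,z); print(z,p.round(1),((p[:2]-C)@X-35).round(1),((p[:2]-C)@Y).round(1))
```

```text
108 [547.8 100.5 108. ] -6.3 47.7
111 [550.8  99.7 111. ] -3.3 47.4
115 [554.7  98.6 115. ] 0.8 47.0
118 [557.6  97.7 118. ] 3.8 46.7
```

```bash
python3 -m pendant '[[[0,0,-0.0003],0,1],[[0,0,-0.0005],0,1]]'
```

```text
time_s: 16.23
tcp_pos: [553.5, 95.7, 84.3]
tool_rot: [0.769, 0.64, 0.0, 0.0]
ft_force: [-1.9, 0.1, 5.8]
finger_gap: 0.1
```

```bash
python3 -m pendant '[[[-0.0015,0.0003,0],0,1],[[-0.003,0.0005,0],0,1],[[-0.0045,0.0008,0],0,1],[[-0.006,0.0011,0],0,1]]'
```

```text
time_s: 16.73
tcp_pos: [548.1, 96.8, 84.5]
tool_rot: [0.769, 0.64, 0.001, 0.001]
ft_force: [1.9, -0.2, 5.8]
finger_gap: -0.0
```

```bash
python3 -m pendant '[[[-0.0015,0.0003,0],0,1],[[-0.003,0.0005,0],0,1],[[-0.003,0.0005,0],0,1]]'
```

```text
time_s: 17.1
tcp_pos: [544.5, 97.4, 84.2]
tool_rot: [0.769, 0.64, 0.0, 0.0]
ft_force: [1.8, -1.7, 5.5]
finger_gap: -0.0
```

```bash
python3 -m pendant '[[[-0.0015,0.0003,0],0,1],[[-0.003,0.0005,0],0,1],[[-0.003,0.0005,0],0,1]]'
```

```text
time_s: 17.48
tcp_pos: [541.0, 98.0, 83.7]
tool_rot: [0.769, 0.64, 0.0, -0.0]
ft_force: [-0.4, 0.4, 5.8]
finger_gap: 0.3
```

```bash
python3 -m pendant '[[[0,0,0.008],0,1],[[0.0187,-0.0034,0.008],0,1],[[0.0187,-0.0034,0.008],0,1],[[0.0187,-0.0034,0.003],0,1],[[0.0187,-0.0034,0.001],0,1],[[0.0187,-0.0034,0],0,1],[[0.0187,-0.0034,0],0,1]]'
```

```text
time_s: 18.35
tcp_pos: [559.6, 94.4, 84.5]
tool_rot: [0.769, 0.64, -0.0, -0.0]
ft_force: [-2.0, -0.6, 5.8]
finger_gap: 0.3
```

```bash
python3 -m pendant '[[[-0.002,0.0004,-0.0003],0,1],[[-0.004,0.0007,-0.0003],0,1],[[-0.006,0.0011,-0.0003],0,1],[[-0.008,0.0014,-0.0003],0,1],[[-0.010,0.0018,-0.0003],0,1],[[-0.010,0.0018,-0.0003],0,1]]'
```

```text
time_s: 19.1
tcp_pos: [550.5, 96.2, 84.4]
tool_rot: [0.769, 0.64, 0.001, 0.001]
ft_force: [0.5, -1.4, 5.9]
finger_gap: 0.0
```

```bash
python3 -m pendant '[[[0,0,0.03],0,1],[[0,0.055,0.05],0,1],[[0,0.08,0.06],0,1],[[0,0.08,0.06],0,1]]'
cat > look.py <<'E'
import sys
from h import *
k=sys.argv[1]
f=r.grab_frame('top')[:,:,::-1]
cv2.imwrite(f'pics/raw{k}.png',f)
f=f[180:220,210:270]
cv2.imwrite(f'pics/w{k}.png',cv2.resize(cv2.convertScaleAbs(f,alpha=1.3),None,fx=13,fy=13,interpolation=cv2.INTER_CUBIC))
E
python3 look.py a
```

```text
time_s: 19.6
tcp_pos: [549.2, 177.7, 143.3]
tool_rot: [0.768, 0.641, -0.0, -0.0]
ft_force: [0.2, 0.1, 0.0]
finger_gap: 0.2
```

View pics/wa.png

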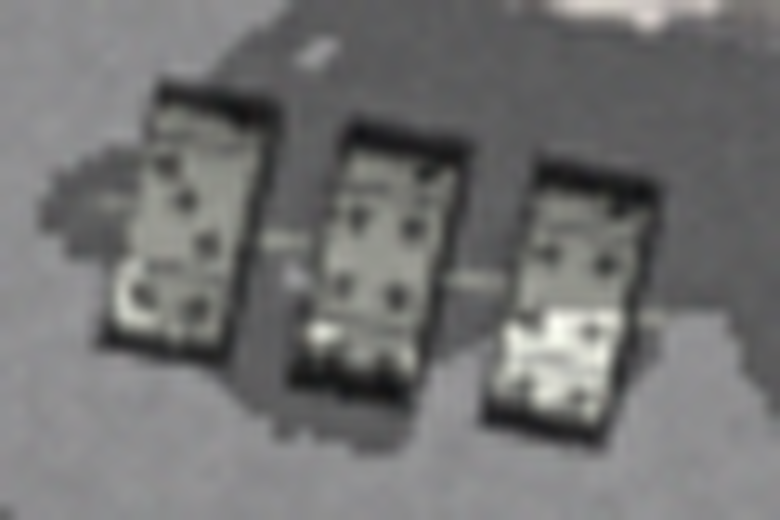

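Run:
```python
from h import *
for u,v in[(167,163),(185,200),(207,243),(195,130),(178,265),(142,292),(197,308)]:
    print(round(wang('top',(u+.5)/13+209.5,(v+.5)/13+179.5,13),3))
```

```text
0.379
0.107
-0.182
0.78
-0.387
-0.654
-0.697
```

```bash
python3 -m pendant '[[[0.003,-0.055,0],0,1],[[0.005,-0.081,-0.03],0,1],[[0.005,-0.081,-0.052],0,1],[[0.005,-0.081,-0.056],0,1],[[0.005,-0.081,-0.058],0,1],[[0.005,-0.081,-0.060],0,1],[[0.003,-0.0806,-0.060],0,1],[[0.0012,-0.0802,-0.060],0,1],[[0.0012,-0.0802,-0.060],0,1]]'
```

```text
time_s: 20.78
tcp_pos: [552.1, 96.3, 84.6]
tool_rot: [0.769, 0.64, 0.001, 0.001]
ft_force: [1.6, -2.0, 6.0]
finger_gap: -0.4
```

```bash
python3 -m pendant '[[[0,0,0.03],0,1],[[0,0.055,0.05],0,1],[[0,0.08,0.06],0,1],[[0,0.08,0.06],0,1]]';python3 look.py b
```

```text
time_s: 21.28
tcp_pos: [550.5, 177.9, 143.4]
tool_rot: [0.768, 0.641, 0.0, -0.001]
ft_force: [0.5, 0.4, -0.9]
finger_gap: -0.1
```

View pics/wb.png

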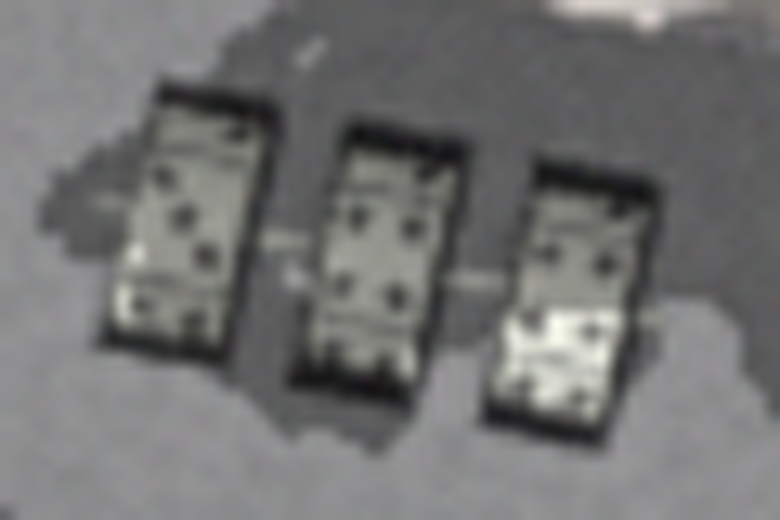

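```bash
python3 -m pendant '[[[-0.005,-0.05,0],0,1],[[-0.010,-0.10,-0.01],0,1],[[-0.012,-0.124,-0.03],0,1],[[-0.012,-0.124,-0.043],0,1],[[-0.012,-0.124,-0.046],0,1],[[-0.012,-0.124,-0.046],0,1]]'
```

```text
time_s: 22.08
tcp_pos: [539.1, 52.7, 97.3]
tool_rot: [0.768, 0.64, -0.0, -0.0]
ft_force: [-1.1, -0.3, 0.5]
finger_gap: -0.2
```

```bash
python3 -m pendant '[[[0,0,-0.001],0,1],[[0,0,-0.0015],0,1],[[0,0,-0.0015],0,1]]'
```

```text
time_s: 22.45
tcp_pos: [539.4, 52.3, 96.3]
tool_rot: [0.769, 0.64, 0.0, 0.0]
ft_force: [-0.0, 0.7, -0.2]
finger_gap: 0.3
```

```bash
python3 -m pendant '[[[0,0,-0.001],0,1],[[0,0,-0.0015],0,1],[[0,0,-0.0015],0,1]]'
```

```text
time_s: 22.82
tcp_pos: [539.1, 52.0, 94.5]
tool_rot: [0.769, 0.64, -0.0, -0.0]
ft_force: [-0.2, -0.3, -0.2]
finger_gap: -0.0
```

```bash
python3 -m pendant '[[[0,0,-0.001],0,1],[[0,0,-0.0015],0,1],[[0,0,-0.0015],0,1]]'
```

```text
time_s: 23.2
tcp_pos: [539.1, 52.0, 92.9]
tool_rot: [0.769, 0.64, -0.0, -0.0]
ft_force: [0.7, -0.2, 0.1]
finger_gap: 0.4
```

```bash
python3 -m pendant '[[[0,0,-0.001],0,1],[[0,0,-0.001],0,1]]'
```

```text
time_s: 23.45
tcp_pos: [539.1, 52.0, 91.9]
tool_rot: [0.769, 0.64, -0.0, -0.0]
ft_force: [-0.7, -1.1, 0.6]
finger_gap: -0.0
```

```bash
python3 -m pendant '[[[0,0,-0.001],0,1],[[0,0,-0.001],0,1]]'
```

```text
time_s: 23.7
tcp_pos: [539.1, 52.0, 90.9]
tool_rot: [0.769, 0.64, -0.0, -0.0]
ft_force: [0.3, -0.1, -0.6]
finger_gap: -0.1
```

```bash
python3 -m pendant '[[[0,0,-0.001],0,1],[[0,0,-0.001],0,1]]'
```

```text
time_s: 23.95
tcp_pos: [539.0, 52.0, 89.9]
tool_rot: [0.769, 0.64, -0.0, -0.0]
ft_force: [-0.2, 0.5, 0.3]
finger_gap: 0.0
```

```bash
python3 -m pendant '[[[0,0,-0.001],0,1],[[0,0,-0.001],0,1]]'
```

```text
time_s: 24.2
tcp_pos: [539.1, 52.0, 88.9]
tool_rot: [0.769, 0.64, -0.0, -0.0]
ft_force: [-1.2, 1.3, 1.1]
finger_gap: 0.2
```

```bash
python3 -m pendant '[[[0,0,-0.0005],0,1],[[0,0,-0.001],0,1]]'
```

```text
time_s: 24.45
tcp_pos: [539.2, 52.0, 88.0]
tool_rot: [0.769, 0.64, -0.0, 0.0]
ft_force: [-0.7, -0.9, 0.1]
finger_gap: -0.1
```

```bash
python3 -m pendant '[[[0,0,-0.0005],0,1],[[0,0,-0.001],0,1]]'
```

```text
time_s: 24.7
tcp_pos: [539.2, 52.0, 87.0]
tool_rot: [0.769, 0.64, 0.0, -0.0]
ft_force: [-0.2, -0.3, 0.2]
finger_gap: -0.3
```

```bash
python3 -m pendant '[[[0,0,-0.0005],0,1],[[0,0,-0.0005],0,1]]'
```

```text
time_s: 24.95
tcp_pos: [539.1, 52.0, 86.4]
tool_rot: [0.769, 0.64, -0.0, -0.0]
ft_force: [0.4, -0.4, 0.2]
finger_gap: 0.1
```

```bash
python3 -m pendant '[[[0,0,-0.0005],0,1],[[0,0,-0.0005],0,1]]'
```

```text
time_s: 25.2
tcp_pos: [539.1, 52.0, 86.0]
tool_rot: [0.769, 0.64, -0.0, -0.0]
ft_force: [-0.3, -0.8, -0.4]
finger_gap: 0.1
```

```bash
python3 -m pendant '[[[0,0,-0.0005],0,1],[[0,0,-0.001],0,1]]'
```

```text
time_s: 25.45
tcp_pos: [539.2, 52.0, 85.0]
tool_rot: [0.769, 0.64, 0.0, 0.0]
ft_force: [-0.7, 0.1, -0.2]
finger_gap: 0.3
```

```bash
python3 -m pendant '[[[0,0,-0.0005],0,1],[[0,0,-0.001],0,1]]'
```

```text
time_s: 25.7
tcp_pos: [539.2, 52.0, 84.1]
tool_rot: [0.769, 0.64, 0.0, 0.0]
ft_force: [-1.7, -0.6, 1.3]
finger_gap: -0.0
```

```bash
python3 -m pendant '[[[0,0,-0.0005],0,1],[[0,0,-0.001],0,1]]'
```

```text
time_s: 25.95
tcp_pos: [539.3, 52.0, 83.4]
tool_rot: [0.769, 0.64, 0.0, 0.0]
ft_force: [-0.7, 0.1, 3.6]
finger_gap: -0.3
```

```bash
python3 -m pendant '[[[0,0,-0.0006],0,1],[[0,0,-0.0013],0,1],[[0,0,-0.0013],0,1]]'
```

```text
time_s: 26.32
tcp_pos: [539.6, 52.0, 82.7]
tool_rot: [0.769, 0.64, 0.0, 0.0]
ft_force: [-2.9, 0.2, 5.7]
finger_gap: 0.2
```

```bash
python3 -m pendant '[[[0.002,-0.0004,0],0,1],[[0.004,-0.0007,0],0,1],[[0.006,-0.0011,0],0,1],[[0.008,-0.0014,0],0,1]]'
```

```text
time_s: 26.82
tcp_pos: [547.7, 50.5, 82.7]
tool_rot: [0.769, 0.64, 0.0, 0.0]
ft_force: [-2.8, -1.4, 6.3]
finger_gap: 0.3
```

```bash
python3 -m pendant '[[[0.002,-0.0004,0],0,1],[[0.004,-0.0007,0],0,1],[[0.006,-0.0011,0],0,1],[[0.008,-0.0014,0],0,1]]'
```

```text
time_s: 27.32
tcp_pos: [555.8, 49.0, 82.6]
tool_rot: [0.769, 0.64, 0.0, 0.001]
ft_force: [-1.5, -1.3, 5.6]
finger_gap: 0.2
```

```bash
python3 -m pendant '[[[0,0,0.008],0,1],[[-0.017,0.0035,0.008],0,1],[[-0.017,0.0035,0.008],0,1],[[-0.017,0.0035,0.003],0,1],[[-0.017,0.0035,0.001],0,1],[[-0.017,0.0035,0],0,1],[[-0.017,0.0035,0],0,1]]'
```

```text
time_s: 28.2
tcp_pos: [538.6, 52.8, 82.7]
tool_rot: [0.769, 0.64, 0.0, 0.0]
ft_force: [-3.3, 0.3, 6.5]
finger_gap: -0.1
```

```bash
python3 -m pendant '[[[0.002,-0.0004,0],0,1],[[0.004,-0.0007,0],0,1],[[0.006,-0.0011,0],0,1],[[0.008,-0.0014,0],0,1],[[0.010,-0.0018,0],0,1],[[0.012,-0.0022,0],0,1],[[0.0145,-0.0026,0],0,1]]'
```

```text
time_s: 29.08
tcp_pos: [553.3, 50.0, 82.8]
tool_rot: [0.769, 0.64, 0.0, 0.0]
ft_force: [-2.5, -1.1, 6.3]
finger_gap: 0.2
```

```bash
python3 -m pendant '[[[0,0,0.03],0,1],[[0,0.06,0.06],0,1],[[0,0.115,0.06],0,1],[[0,0.125,0.06],0,1],[[0,0.125,0.06],0,1]]';python3 look.py c
```

```text
time_s: 29.7
tcp_pos: [552.2, 175.3, 140.8]
tool_rot: [0.768, 0.64, -0.001, -0.0]
ft_force: [-0.6, -0.1, -0.2]
finger_gap: -0.1
```

View pics/wc.png

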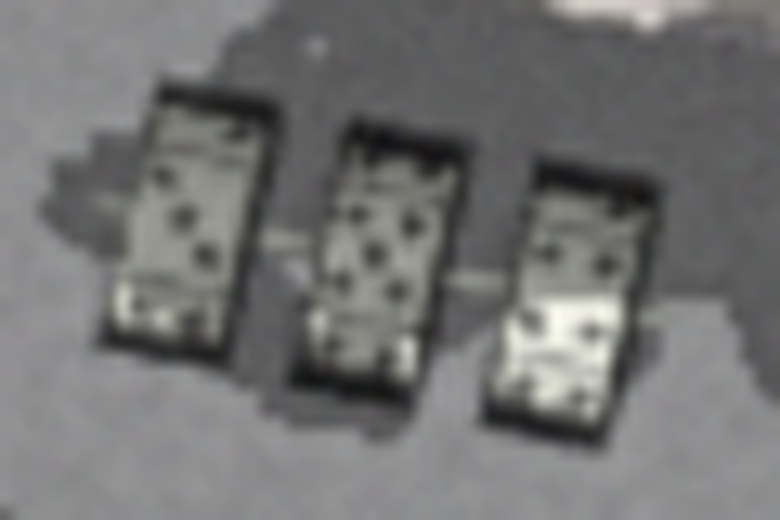

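Run:
```python
from h import *
S={'L':[(165,177),(182,215),(204,256)],'M':[(357,216),(412,225),(375,256),(342,283),(397,293)],'R':[(548,252),(606,263),(530,320),(592,329)]}
for k,D in S.items():
  for h in(13,18,23):print(k,h,np.mean([wang('top',(u+.5)/13+209.5,(v+.5)/13+179.5,h) for u,v in D]).round(3))
```

```text
L 13 -0.012
L 18 -0.044
L 23 -0.076
M 13 -0.016
M 18 -0.048
M 23 -0.08
R 13 -0.003
R 18 -0.036
R 23 -0.069
```

```bash
python3 - <<'E'
from h import *
p=ray('top',340.5/4.5+169.5,452.5/4.5+129.5,127)
print(p,(p[:2]-C)@X,(p[:2]-C)@Y)
E
python3 -m pendant '[[[-0.03,-0.04,0],0,1],[[-0.06,-0.08,0],0,1],[[-0.09,-0.12,0],0,1],[[-0.1,-0.132,0],0,1],[[-0.1,-0.132,-0.02],0,1],[[-0.1,-0.132,-0.03],0,1],[[-0.1,-0.132,-0.03],0,1]]'
```

```text
[452.14601082  30.30759234 127.        ] -52.76354738368882 -38.621462995358144
time_s: 30.62
tcp_pos: [452.1, 43.0, 110.6]
tool_rot: [0.769, 0.639, -0.001, -0.001]
ft_force: [0.5, 0.1, 0.4]
finger_gap: -0.4
```

Run:
```python
from h import *
for uv,z in(((172,427),105),((398,472),105),((300,450),127),((322,452),127),((310,450),127),((340,452),100),((357,455),100)):
    p=ray('top',(uv[0]+.5)/4.5+169.5,(uv[1]+.5)/4.5+129.5,z)
    print(uv,z,p[:2].round(),((p[:2]-C)@X).round(1),((p[:2]-C)@Y).round(1))
f=cv2.imread('pics/top0.png')[210:245,195:275]
cv2.imwrite('pics/k0.png',cv2.resize(cv2.convertScaleAbs(f,alpha=1.5),None,fx=9,fy=9,interpolation=cv2.INTER_CUBIC))
f=r.grab_frame('scene')[:,:,::-1]; f=f[150:230,240:340]
cv2.imwrite('pics/k1.png',cv2.resize(cv2.convertScaleAbs(f,alpha=1.5),None,fx=7,fy=7,interpolation=cv2.INTER_CUBIC))
```

```text
(172, 427) 105 [470. 140.] -55.3 72.9
(398, 472) 105 [443.  -6.] -55.3 -76.2
(300, 450) 127 [453.  56.] -56.5 -13.5
(322, 452) 127 [452.  42.] -55.0 -27.4
(310, 450) 127 [453.  49.] -55.2 -19.7
(340, 452) 100 [456.  32.] -49.3 -36.5
(357, 455) 100 [454.  21.] -49.1 -47.7
```

View pics/k0.png

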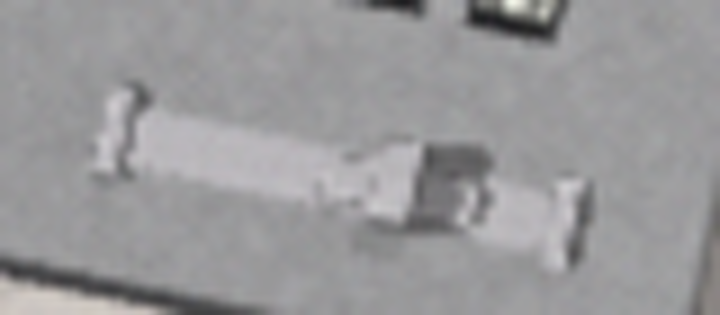

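View pics/k1.png

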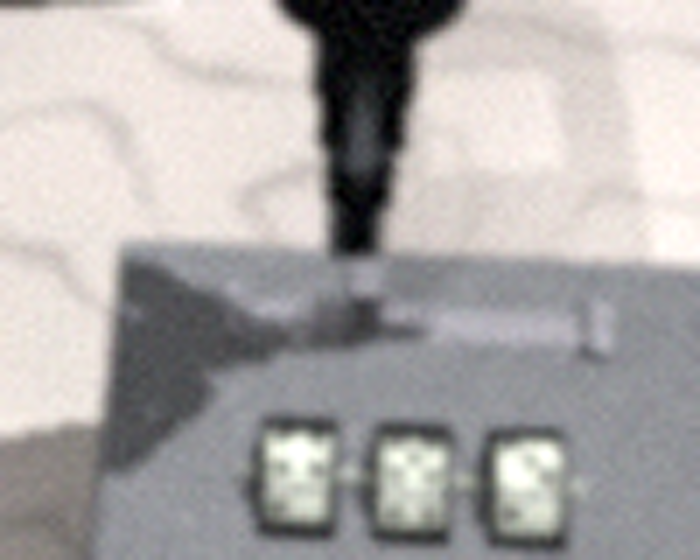

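```bash
python3 -m pendant '[[[0,0,0.01],0,1],[[-0.004,-0.022,0.01],0,1],[[-0.004,-0.022,0.01],0,1],[[-0.004,-0.022,-0.01],0,1],[[-0.004,-0.022,-0.012],0,1],[[-0.004,-0.022,-0.012],0,1]]'
python3 - <<'E'
from h import *
f=r.grab_frame('scene')[:,:,::-1]; f=f[150:230,240:340]
cv2.imwrite('pics/k2.png',cv2.resize(cv2.convertScaleAbs(f,alpha=1.5),None,fx=7,fy=7,interpolation=cv2.INTER_CUBIC))
f=r.grab_frame('top')[:,:,::-1]; f=f[180:250,190:290]
cv2.imwrite('pics/k3.png',cv2.resize(cv2.convertScaleAbs(f,alpha=1.5),None,fx=7,fy=7,interpolation=cv2.INTER_CUBIC))
E
```

```text
time_s: 31.42
tcp_pos: [448.9, 21.5, 100.2]
tool_rot: [0.769, 0.64, 0.0, 0.0]
ft_force: [0.7, 0.5, 0.7]
finger_gap: -0.2
```

View pics/k2.png

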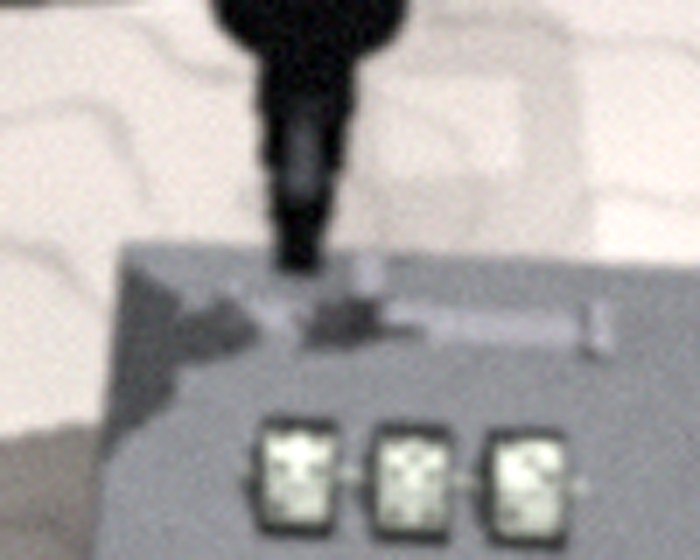

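View pics/k3.png

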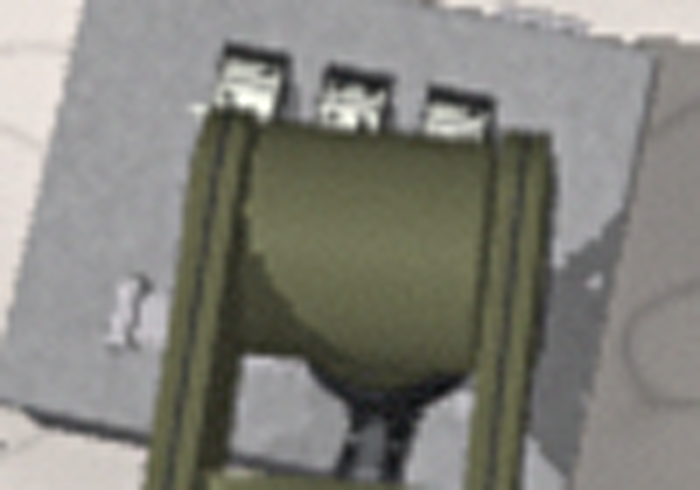

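```bash
python3 -m pendant '[[[0,0,-0.006],0,1],[[0,0,-0.011],0,1],[[0,0,-0.014],0,1],[[0,0,-0.016],0,1],[[0,0,-0.016],0,1]]'
```

```text
time_s: 32.15
tcp_pos: [448.5, 21.1, 83.5]
tool_rot: [0.769, 0.64, -0.0, -0.0]
ft_force: [-0.5, -1.2, -1.1]
finger_gap: 0.2
```

```bash
python3 -m pendant '[[[0,0,-0.001],0,1],[[0,0,-0.002],0,1],[[0,0,-0.003],0,1],[[0,0,-0.003],0,1]]'
python3 - <<'E'
from h import *
f=r.grab_frame('scene')[:,:,::-1]; f=f[150:230,240:340]
cv2.imwrite('pics/k4.png',cv2.resize(cv2.convertScaleAbs(f,alpha=1.5),None,fx=7,fy=7,interpolation=cv2.INTER_CUBIC))
E
```

```text
time_s: 32.65
tcp_pos: [448.6, 21.1, 80.6]
tool_rot: [0.769, 0.64, -0.0, -0.0]
ft_force: [0.0, 0.1, 0.2]
finger_gap: -0.4
```

View pics/k4.png

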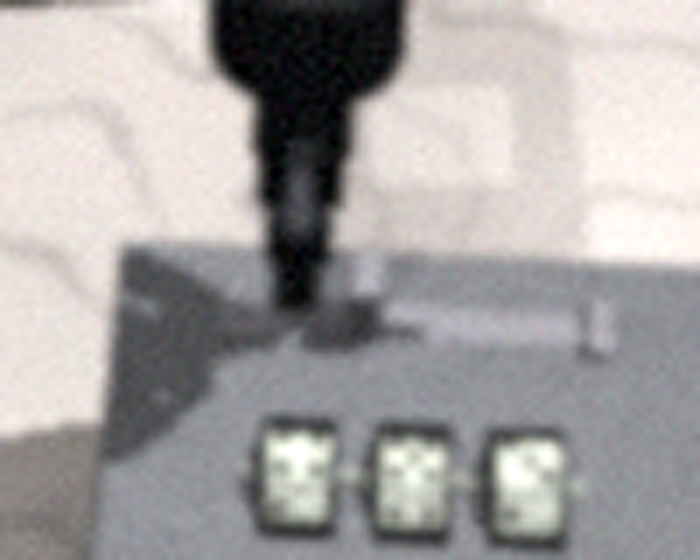

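```bash
python3 -m pendant '[[[0.0005,0.003,0],0,1],[[0.001,0.006,0],0,1],[[0.0015,0.008,0],0,1],[[0.0015,0.008,0],0,1]]'
```

```text
time_s: 33.2
tcp_pos: [450.2, 29.3, 80.7]
tool_rot: [0.769, 0.64, -0.0, -0.0]
ft_force: [-0.1, 0.2, 0.5]
finger_gap: -0.0
```

```bash
python3 -m pendant '[[[0.0002,0.001,0],0,1],[[0.0004,0.002,0],0,1],[[0.0004,0.002,0],0,1]]'
```

```text
time_s: 33.58
tcp_pos: [450.5, 31.1, 80.7]
tool_rot: [0.769, 0.64, -0.0, 0.0]
ft_force: [-0.4, -2.0, -0.0]
finger_gap: 0.0
```

```bash
python3 -m pendant '[[[0.0002,0.001,0],0,1],[[0.0004,0.002,0],0,1],[[0.0004,0.002,0],0,1]]'
```

```text
time_s: 33.95
tcp_pos: [450.9, 33.0, 80.7]
tool_rot: [0.769, 0.64, -0.0, 0.0]
ft_force: [-1.1, -2.9, 1.0]
finger_gap: 0.1
```

```bash
python3 -m pendant '[[[0.0004,0.002,0],0,1],[[0.0008,0.0045,0],0,1],[[0.0013,0.007,0],0,1],[[0.0017,0.0095,0],0,1],[[0.0022,0.012,0],0,1],[[0.0026,0.0145,0],0,1],[[0.0031,0.017,0],0,1],[[0.0036,0.0195,0],0,1],[[0.004,0.022,0],0,1],[[0.004,0.022,0],0,1]]'
python3 - <<'E'
from h import *
f=r.grab_frame('scene')[:,:,::-1]; f=f[150:230,240:340]
cv2.imwrite('pics/k5.png',cv2.resize(cv2.convertScaleAbs(f,alpha=1.5),None,fx=7,fy=7,interpolation=cv2.INTER_CUBIC))
E
```

```text
time_s: 35.2
tcp_pos: [455.1, 55.5, 80.8]
tool_rot: [0.769, 0.64, 0.0, -0.0]
ft_force: [1.1, -1.9, -0.8]
finger_gap: -0.0
```

View pics/k5.png

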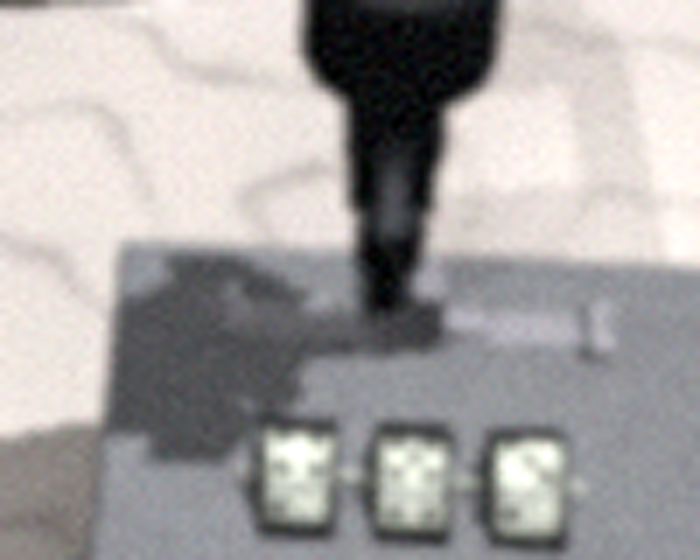

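```bash
python3 -m pendant '[[[0.0004,0.002,0],0,1],[[0.0008,0.004,0],0,1],[[0.0012,0.006,0],0,1],[[0.0016,0.008,0],0,1],[[0.0018,0.0095,0],0,1],[[0.0018,0.0095,0],0,1]]'
```

```text
time_s: 36.0
tcp_pos: [456.8, 64.9, 80.8]
tool_rot: [0.769, 0.64, 0.0, -0.0]
ft_force: [0.7, -2.7, 0.9]
finger_gap: -0.1
```

Back off, lift clear and look at everything.

```bash
python3 -m pendant '[[[-0.001,-0.004,0],0,1],[[-0.001,-0.006,0],0,1],[[-0.001,-0.006,0.04],0,1],[[-0.001,-0.006,0.08],0,1],[[-0.03,0.05,0.1],0,1],[[-0.04,0.1,0.1],0,1],[[-0.04,0.15,0.1],0,1],[[-0.04,0.18,0.1],0,1],[[-0.04,0.18,0.1],0,1]]'; python3 look.py d
python3 - <<'E'
from h import *
f=cv2.imread('pics/rawd.png');cv2.imwrite('pics/td.png',cv2.resize(f[130:260,170:330],None,fx=4.5,fy=4.5,interpolation=cv2.INTER_CUBIC))
f=r.grab_frame('scene')[:,:,::-1];cv2.imwrite('pics/sd.png',f)
cv2.imwrite('pics/sdz.png',cv2.resize(f[150:240,245:345],None,fx=6,fy=6,interpolation=cv2.INTER_CUBIC))
E
```

```text
time_s: 37.12
tcp_pos: [416.3, 246.1, 180.6]
tool_rot: [0.768, 0.641, -0.0, -0.0]
ft_force: [1.3, -1.0, -0.1]
finger_gap: -0.1
```

View pics/td.png

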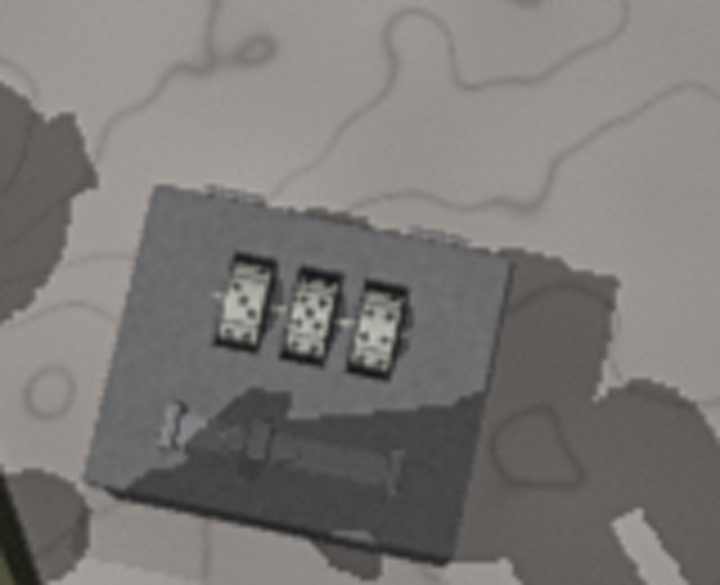

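View pics/wd.png

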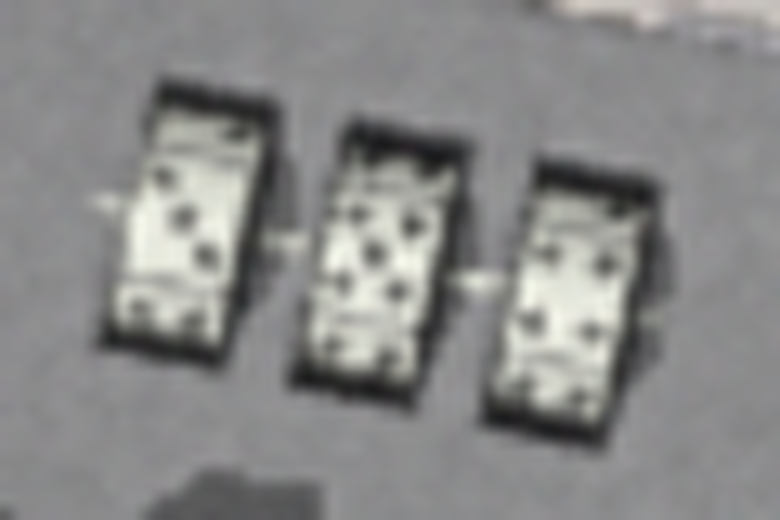

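View pics/sdz.png

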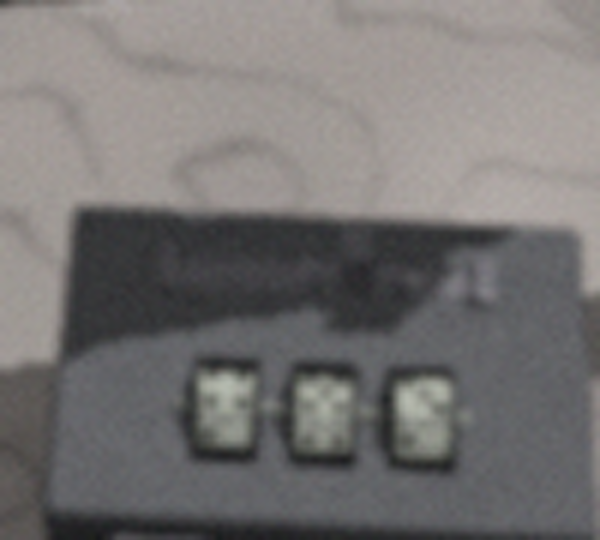

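View pics/sd.png

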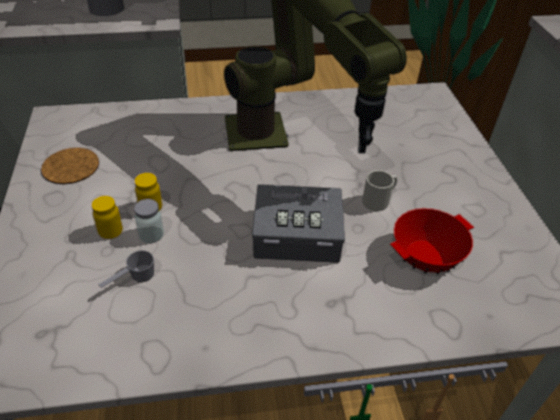

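```bash
python3 -m pendant '[[[0,0,0],0,1],[[0,0,0],0,1]]'; python3 -c "
from rig import r;print(r.sign_off())"
```

```text
time_s: 37.48
tcp_pos: [416.9, 243.8, 180.7]
tool_rot: [0.769, 0.639, 0.0, 0.0]
ft_force: [-0.2, -0.7, 0.5]
finger_gap: 0.1
the job is handed in; nothing more can be done
None
```

I rolled the left wheel back from 4 to 3 and the middle wheel on from 4 to 5. The right wheel already showed 4, so I left it alone. I then slid the bolt knob left with the shut finger and backed off. The job was handed in at 37.5 s; no verdict is given.

**Wheels:** the last top picture shows 3, 5 and 4 pips at the marks, unchanged after the bolt was slid. Measured from the picture taken before that, they sit about 0 to -0.08 rad from centre, depending on the crown height assumed (limit 0.17).

**Bolt:** it travelled about 34 mm. The finger's travel gives 34.7 mm and the picture about 33.5 mm; open counts from 28 mm.

**Forces:** the highest reading on a wheel was about 6.5 N, and about 3 N on the bolt. Forces were read only at the end of each move.

**Surroundings:** the last picture shows the mug, cup, jar and colander upright with no visible shift, judged by eye only. The arm stood clear of everything, with no force beyond sensor noise.

**Checks that disagreed:**
- **Fingertip height:** the first press met nothing where the reported TCP should already have touched. The real fingertip stood some 20–30 mm above the reported TCP. I confirmed this in the pictures and found each wheel by feel.
- **Bolt position:** I first took the knob as centred across the lid, but it stood about 20 mm to the right. I caught this in the picture before touching it.

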